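# Unstack the Z-axis parts onto their kit tiles

### The job

The parts of the mill's Z axis stand on the bench in two stacks. Take the stacks apart and set each of the five parts (carriage, bearing housing, cross bar, stepper motor, lead-screw nut) upright and flat on the wooden tile that bears its outline, centred on that outline and lined up with it, and leave all five standing there.

Things in the scene. Friction and masses are not known exactly. Their poses are not given: they have to be found in the camera images.
- carriage: The carriage: a rectangular blue plastic block, 90 mm long (its x) by 54 mm wide (its y) by 24 mm high, with a dark dot at each corner of its top. 0.16 kg nominal. It stands on the bench as the bottom of one of the two stacks. Loose. Origin: centre of its underside; z up. Grasp across the 54 mm.
- housing: The bearing housing: a plain round disc of black-anodised aluminium, 64 mm in diameter and 24 mm high, with a ring of six bright screw heads on top. 0.20 kg nominal. It stands on the bench as the bottom of the other stack. Loose. Origin: centre of its underside; z up. Its turn does not matter.
- crossbar: The cross bar: a flat aluminium bar, 120 mm long (its x) by 34 mm wide (its y) by 16 mm high, with two dark holes near each end. 0.17 kg nominal. It lies on the carriage or on the housing, about centred (at the start its underside is 24 mm above the bench, at any turn up to about 60 degrees), with the nut on top of it. Loose. Origin: centre of its underside; z up. Grasp across the 34 mm.
- motor: The stepper motor: a square block 42 by 42 mm (x and y) and 42 mm high, aluminium with a black middle, standing with a shaft of 5 mm diameter up from the middle of its top (shaft end 60 mm above the origin; a raised ring of 22 mm diameter, 2 mm high, round its foot). 0.28 kg nominal. It stands on the carriage or on the housing, whichever has not the cross bar (at the start its underside is 24 mm above the bench). Loose. Origin: centre of its underside; z up. 
- nut: The lead-screw nut: brass, a round flange of 34 mm diameter and 6 mm high below a round hub of 22 mm diameter that reaches to 32 mm above the origin. 0.08 kg nominal. It stands flange down in the middle of the cross bar (at the start its underside is 40 mm above the bench). Loose. Origin: centre of its underside; z up. Its turn does not matter. Grasp it by the hub.
- tile_carriage: Fixed flat wooden tile, 5 mm thick, lying on the bench (its origin is the centre of its underside, so its top face is 5 mm above the origin). Inlaid in its middle, flush, is a pale area with the outline of the part that belongs there: a rectangle of 90 (its x) by 54 mm (its y); the tile is 114 by 78 mm.
- tile_housing: Fixed flat wooden tile, 5 mm thick, lying on the bench (its origin is the centre of its underside, so its top face is 5 mm above the origin). Inlaid in its middle, flush, is a pale area with the outline of the part that belongs there: a circle of 64 mm diameter; the tile is 88 by 88 mm.
- tile_crossbar: Fixed flat wooden tile, 5 mm thick, lying on the bench (its origin is the centre of its underside, so its top face is 5 mm above the origin). Inlaid in its middle, flush, is a pale area with the outline of the part that belongs there: a long rectangle of 120 (its x) by 34 mm (its y); the tile is 144 by 58 mm.
- tile_motor: Fixed flat wooden tile, 5 mm thick, lying on the bench (its origin is the centre of its underside, so its top face is 5 mm above the origin). Inlaid in its middle, flush, is a pale area with the outline of the part that belongs there: a square of 42 by 42 mm (its x and y); the tile is 66 by 66 mm.
- tile_nut: Fixed flat wooden tile, 5 mm thick, lying on the bench (its origin is the centre of its underside, so its top face is 5 mm above the origin). Inlaid in its middle, flush, is a pale area with the outline of the part that belongs there: a circle of 34 mm diameter; the tile is 58 by 58 mm.
Mind the look-alikes: they are no part of the job. Of the things shaped like the carriage, the blue one is meant. There is more than one size of the motor; the job needs the larger.

How it is judged:
By the outcome, as a careful person would: the job done as asked, in the order asked, and still so for the second after the job is handed in, with the robot touching nothing.
It also fails if it takes over 141 s, if anything falls off the work surface, if the arm or the gripper's body presses on something with over 40 N, if the wrist force passes 120 N, or if a joint passes its speed limit or range.

### The arm

A 6-joint arm with a two-finger parallel gripper is mounted at the origin on the work surface. World frame = base frame: x ahead of the robot, y to its left, z up, the work surface at z = 0. Lengths are in m, angles in rad, forces in N, time in s.
With the tool pointing down it reaches from about 0.35 to 0.975 m from the base axis. Payload 4.9 kg.
Tool frame: the origin (TCP) lies on the centre line of the jaws, within the pads' length; the fingertips stand ctrl.tcp_to_tips ahead of it and the grasp point (between the pads) lies 3 mm ahead of it (ctrl.tcp_to_tips is the distance from the TCP to the fingertips, in m); z points along the fingers, y is the direction in which the jaws open and shut (so a half turn about z gives the same grasp; the last joint's range is limited). The gripper opens to 85 mm and grips with 20 to 120 N. Pads are 22 mm wide; open, the fingers measure 114 mm over their backs; the gripper's body (76 mm by 85 mm) begins 54 mm behind the grasp point. The pads swing forward as they close: fully open they stand 13 mm farther back than shut.
Start: joints at [-1.268, 0.053, 1.613, -0, 1.476, -0.119], TCP at [0.256, -0.57, 0.253] pointing down, gripper open.
Joint ranges: [-3.01, 3.01], [-1.01, 2.22], [0.06, 2.58], [-1.02, 4.17], [0.09, 2.62], [-3.14, 3.14]. Speed limits (rad/s): [2.57, 2.57, 3.14, 3.14, 3.14, 3.14].

### API

Orientations are given as a rotation vector (axis times angle).
In Python, from station import ctrl, vision gives the robot as it stands.
- The arm moves only by the tool jog_arm, never from a script. Its argument "deltas" is a list of rows, each a list of 7 numbers: the turn, a rotation vector about the tool's x, y, z in rad, then the shift along the tool's x, y, z in cm, then the opening, from 0 (shut) to 1 (fully open). A call has 1 to 12 rows; each row shifts and turns the commanded pose from where the row before left it, along the tool's axes as they then stand; what a row does not reach is not made up. A row lasts 1/12 s, in which the tool goes at most 41.7 mm and 7.16 degrees, less where a joint would pass 70% of its speed; a pose out of reach is approached as far as the arm can. A call with a gripper value outside its range is refused whole. The fingers move at their own pace and stop on an object; "grip_force" is the grip in N (left out, the last holds). Time passes only in rows, so rows that do not move let the fingers close. It gives the time, the measured TCP pose, the force and the opening at its end, in the units of the state.
- ctrl.get_obs(): the state, without advancing time (a new reading comes with each control period).
- vision.get_image(name): name is "side" or "top"; returns (picture, depth): 400x640x3 uint8, red, green, blue; 400x640 float32, m along the optical axis (not along the pixel's ray), 0 where there is no reading.
- vision.calibration(name): a dict with "fx", "fy", "cx", "cy" (pixels), "rvec" (rotation vector, rad) and "tvec" (3), from world to camera coordinates, as OpenCV has them. Camera axes: x right, y down, z forward; pixel columns grow to the right and rows downward; lengths in m; the calibration is good to about 2 mm. A picture is of the moment at which its call begins. calibration takes no time and is no camera call.
- ctrl.finish_job(): hands the job in, once; it reports no verdict.
The state is a dict: "t": time; "q": joint angles; "dq": joint speeds; "effort": joint torques, N m; "tool_pos": TCP position; "tool_rot": TCP orientation; "contact_force": force on the tool from outside, world axes, zero at the start; "wrist_torque": the same for the moment, N m; "opening": finger opening in m.
Only numpy, scipy, OpenCV 4.12 (cv2) and the standard library are available. Lean on these libraries where they do the work, as an engineer would, in place of code of your own. Each camera call takes 0.05 s, during which the arm holds its last target. There are 200 camera calls.

## Working session

There is one attempt and no reset: what is moved stays moved. The work goes in short steps, Python scripts to look and compute and a tool call to move; the robot and the scene stay as the last step left them, time stands still between calls to the robot, and variables do not carry over. Pictures are saved under pics/ and viewed, about 12 in all and at most 16, crops included, and the job is handed in when it is done.

Besides the shell and the picture viewer there is one more tool, called after "Emit:" by a JSON object that holds its "fn" and its "kwargs". jog_arm: Moves the arm, as the interface text tells. Its arguments: {"type":"object","properties":{"deltas":{"type":"array"},"grip_force":{"type":"number"}},"required":["deltas"]}

```bash
mkdir -p pics; cat > h.py <<'E'
import numpy as np, cv2
from station import ctrl, vision
def cam(n):
    c=vision.calibration(n); R=cv2.Rodrigues(np.array(c["rvec"],float))[0]; return c,R,np.array(c["tvec"],float).ravel()
def grab(n,tag=None):
    im,d=vision.get_image(n); b=cv2.cvtColor(im,cv2.COLOR_RGB2BGR)
    if tag: cv2.imwrite(f"pics/{tag}.png",b)
    return b,d
def ray(n,uv,z):
    c,R,t=cam(n); uv=np.atleast_2d(np.array(uv,float))
    d=np.c_[(uv[:,0]-c["cx"])/c["fx"],(uv[:,1]-c["cy"])/c["fy"],np.ones(len(uv))]@R
    o=-R.T@t; return o+d*((z-o[2])/d[:,2])[:,None]
def xyz(n,d):
    c,R,t=cam(n); v,u=np.mgrid[:d.shape[0],:d.shape[1]]
    P=np.stack([(u-c["cx"])/c["fx"]*d,(v-c["cy"])/c["fy"]*d,d],-1); return (P-t)@R
E
python3 - <<'E'
from h import *
for n in("top","side"):
    b,d=grab(n,n+"0"); np.save(n+"0.npy",d); c,R,t=cam(n); print(n,c["fx"],-R.T@t,R[2])
print(ctrl.get_obs(),ctrl.tcp_to_tips)
E
```

```text
top 385.66151572476343 [ 0.41665526 -0.06372066  1.19737924] [ 0.10271336 -0.00302108 -0.99470641]
side 407.0995857001539 [0.40164194 0.80951277 0.90327442] [ 0.1097906  -0.70575819 -0.69989385]
{'t': 0.1, 'q': array([-1.26800495e+00,  5.33144684e-02,  1.61417474e+00,  1.15424619e-05,
        1.47603654e+00, -1.19037402e-01]), 'dq': array([-0.00062581, -0.00138349, -0.0029619 ,  0.00083535, -0.00017066,
       -0.00035865]), 'effort': array([ 1.07827407e-04, -3.94903851e+01, -3.71362782e+01, -1.03080063e-04,
        3.93295442e-03,  1.71600163e-05]), 'tool_pos': array([ 0.25571343, -0.56970367,  0.25216051]), 'tool_rot': array([-3.07009165e+00, -6.57300440e-01,  2.60461350e-04]), 'contact_force': array([ 0.77330878, -0.32462937,  0.4444633 ]), 'wrist_torque': array([-0.05365553,  0.00371666, -0.02643933]), 'opening': 0.08550852910171332} 0.022
```

View pics/top0.png

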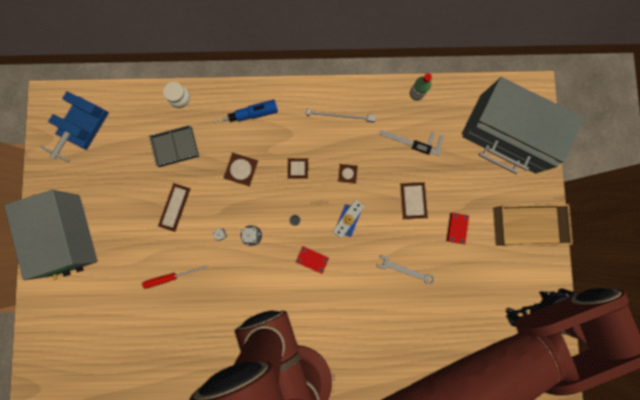

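View pics/side0.png

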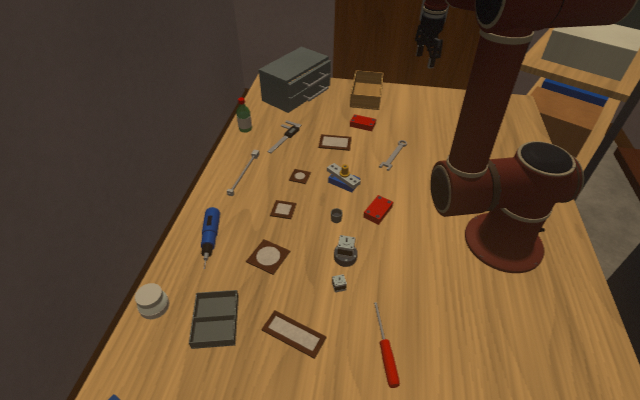

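Top view: the carriage, cross bar and nut stack is at (349,217), and the housing and motor stack at (251,235). Tiles are carriage (414,201), nut (348,173), motor (298,168), housing (240,169) and cross bar (174,207). Look-alikes are the red blocks at (312,260) and (457,228), the small motor at (219,234) and the small dark disc at (295,220). The blue block and the motor on the housing fit the description. I'll confirm with an enlarged crop and measure.

```bash
cat >> h.py <<'E'
def pale(b,uv,r,lo=105,smax=75,S=4):
    """subpixel contour of pale blob nearest uv -> (contour px Nx2)"""
    u,v=uv; x0,y0=int(u-r),int(v-r); c=cv2.resize(b[y0:y0+2*r,x0:x0+2*r],None,fx=S,fy=S,interpolation=cv2.INTER_CUBIC)
    h=cv2.cvtColor(c,cv2.COLOR_BGR2HSV); m=((h[...,1]<smax)&(h[...,2]>lo)).astype(np.uint8)
    cs,_=cv2.findContours(m,cv2.RETR_EXTERNAL,cv2.CHAIN_APPROX_NONE)
    cs=[k for k in cs if cv2.contourArea(k)>80*S]
    if not cs: return None
    k=min(cs,key=lambda k:-cv2.pointPolygonTest(k,(r*S,r*S),True))
    return (k[:,0,:]+.5)/S-.5+[x0,y0]
def rect(P):
    """world xy of contour pts -> centre, long, short, yaw of long axis (deg)"""
    P=np.asarray(P)[:,:2].astype(np.float64); s=P.mean(0)
    (c,(w,h),a)=cv2.minAreaRect(((P-s)*1000).astype(np.float32))
    if w<h: w,h,a=h,w,a+90
    return np.r_[np.array(c)/1000+s, w,h,(a+90)%180-90]
E
python3 - <<'E'
from h import *
np.set_printoptions(precision=4,suppress=True)
T=dict(carriage=((414,201),(335,142)),nut=((348,173),(300,176)),motor=((298,168),(283,209)),housing=((240,169),(268,257)),crossbar=((174,207),(294,333)))
ims={n:cv2.imread(f"pics/{n}0.png") for n in("top","side")}
for k,(a,s) in T.items():
    for n,uv in(("top",a),("side",s)):
        c=pale(ims[n],uv,34)
        print(k,n,ims[n][uv[1],uv[0]], None if c is None else rect(ray(n,c,.005)))
c1=cv2.resize(ims["top"][195:260,200:380],None,fx=4,fy=4,interpolation=cv2.INTER_CUBIC)
c2=cv2.resize(ims["side"][150:300,310:410],None,fx=4,fy=4,interpolation=cv2.INTER_CUBIC)[:, :]
cv2.imwrite("pics/c1.png",c1); cv2.imwrite("pics/c2.png",c2)
d=np.load("top0.npy");W=xyz("top",d)
for nm,(u,v),r,lo,hi in(("nut",(349,217),14,.066,.076),("bar",(349,217),22,.036,.045),("motor",(251,235),14,.061,.072),("hous",(251,235),14,.018,.03),("smallmotor",(219,234),10,.02,.08),("disc",(295,220),10,.01,.08)):
    w=W[v-r:v+r,u-r:u+r].reshape(-1,3); q=w[(w[:,2]>lo)&(w[:,2]<hi)]
    print(nm,len(q),q.mean(0) if len(q) else w[:,2].max(), rect(q) if len(q)>3 else "")
E
```

```text
carriage top [134 161 177] [ 0.5342 -0.3716 92.5359 55.4245  1.6204]
carriage side [110 135 155] [  0.5089  -0.222   60.3817  34.1833 -37.4757]
nut top [135 159 177] [  0.6236  -0.1688  32.1183  31.7228 -64.4903]
nut side [109 136 156] [  0.5301  -0.228   42.7278  21.9521 -81.9694]
motor top [133 159 176] [ 0.6432 -0.0112 42.272  42.1305 88.7912]
motor side [111 137 158] None
housing top [132 158 176] [ 0.6439  0.1672 61.9797 61.1679 88.7931]
housing side [108 136 155] None
crossbar top [132 157 176] [  0.5297   0.3738 120.6357  34.7315 -19.0807]
crossbar side [108 135 154] [ 0.5682  0.3604 29.8381 25.1741 42.3869]
nut 41 [ 0.4763 -0.1613  0.0717] [  0.4764  -0.1617  18.7632  18.6129 -45.2876]
bar 351 [ 0.481  -0.163   0.0403] [  0.4799  -0.1631 119.4759  34.7513 -37.2354]
motor 206 [0.4362 0.1321 0.0667] [ 0.4362  0.133  42.324  40.8514 88.7819]
hous 116 [0.4352 0.1261 0.0242] [ 0.4369  0.1341 61.5616 60.5244 88.5848]
smallmotor 108 [0.4414 0.2283 0.0313] [ 0.4414  0.2289 30.7892 30.4697 21.2448]
disc 93 [ 0.48   -0.      0.0212] [ 0.4799 -0.0009 34.6049 32.076  43.9487]
```

View pics/c1.png

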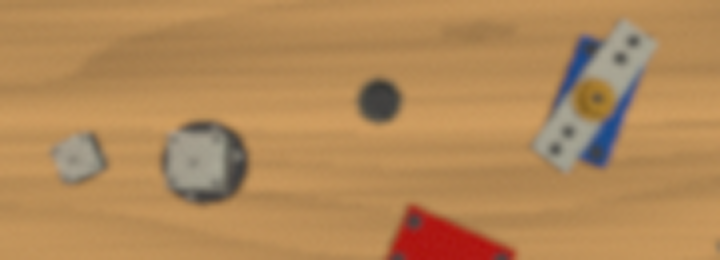

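View pics/c2.png

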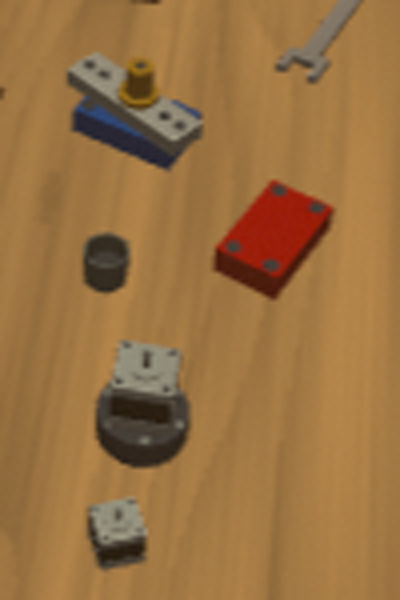

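The crops confirm it: the blue block is under the bar and nut, and the big motor is on the big disc. The smaller motor, small disc and red blocks are decoys. Next, colour-based part centres and the moves to them.

```bash
cat >> h.py <<'E'
def blob(b,uv,r,f,S=4):
    """largest contour of mask f(hsv) in window, px"""
    x0,y0=int(uv[0]-r),int(uv[1]-r); c=cv2.resize(b[y0:y0+2*r,x0:x0+2*r],None,fx=S,fy=S,interpolation=cv2.INTER_CUBIC)
    m=f(cv2.cvtColor(c,cv2.COLOR_BGR2HSV)).astype(np.uint8)
    k=max(cv2.findContours(m,cv2.RETR_EXTERNAL,cv2.CHAIN_APPROX_NONE)[0],key=cv2.contourArea)
    return (k[:,0,:]+.5)/S-.5+[x0,y0]
def go(x,y,z,phi=None):
    """print tool-frame move: turn about tool z (rad) and, after it, shift in cm"""
    o=ctrl.get_obs(); p=o["tool_pos"]; R=cv2.Rodrigues(np.array(o["tool_rot"]))[0]; f0=np.degrees(np.arctan2(R[1,0],R[0,0]))
    if phi is None: phi=f0
    d=np.array([x,y,z])-p; f=np.radians(phi)
    print("phi now %.2f tilt %.2f turn %.4f | shift before turn: %s after turn: %s"%(f0,np.degrees(np.arccos(-R[2,2])),-np.radians((phi-f0+180)%360-180),
      np.round(100*np.array([d[0]*np.cos(np.radians(f0))+d[1]*np.sin(np.radians(f0)),d[0]*np.sin(np.radians(f0))-d[1]*np.cos(np.radians(f0)),-d[2]]),2),
      np.round(100*np.array([d[0]*np.cos(f)+d[1]*np.sin(f),d[0]*np.sin(f)-d[1]*np.cos(f),-d[2]]),2)))
E
python3 - <<'E'
from h import *
np.set_printoptions(precision=4,suppress=True)
b=cv2.imread("pics/top0.png")
g=lambda h:(h[...,1]>150)&(h[...,0]>15)&(h[...,0]<35)&(h[...,2]>60)
h=cv2.cvtColor(b,cv2.COLOR_BGR2HSV); print(h[213:222:2,345:354:2].tolist())
print("bar",rect(ray("top",blob(b,(349,217),24,lambda h:(h[...,1]<75)&(h[...,2]>95)),.04)))
print("motor",rect(ray("top",blob(b,(250,235),14,lambda h:(h[...,1]<75)&(h[...,2]>95)),.066)))
c=blob(b,(349,217),9,g); print("nut flange",rect(ray("top",c,.046)),rect(ray("top",c,.072)))
go(.4765,-.1615,.15); go(.4765,-.1615,.07)
E
```

```text
[[[111, 32, 126], [20, 47, 162], [23, 42, 168], [24, 32, 168], [24, 30, 168]], [[18, 96, 143], [19, 149, 156], [18, 143, 166], [18, 97, 169], [22, 41, 169]], [[19, 176, 148], [19, 185, 157], [19, 179, 158], [19, 174, 169], [19, 86, 169]], [[19, 185, 139], [19, 171, 146], [18, 121, 110], [19, 177, 156], [20, 122, 163]], [[19, 182, 137], [20, 184, 150], [20, 178, 156], [19, 181, 166], [15, 85, 135]]]
bar [  0.4793  -0.1642 121.8697  57.7343 -24.6257]
motor [  0.4373   0.1257  59.2083  52.6434 -72.1271]
nut flange [ 0.4763 -0.1623 26.1771 26.1358 88.7849] [ 0.4749 -0.1601 25.586  25.5456 88.7849]
phi now 24.17 tilt 0.11 turn -0.0000 | shift before turn: [ 36.86 -28.2   10.22] after turn: [ 36.86 -28.2   10.22]
phi now 24.17 tilt 0.11 turn -0.0000 | shift before turn: [ 36.86 -28.2   18.22] after turn: [ 36.86 -28.2   18.22]
```

Emit:
{"fn": "jog_arm", "kwargs": {"deltas": [[0, 0, 0, 2.05, -1.57, 0.3, 1], [0, 0, 0, 2.05, -1.57, 0.3, 1], [0, 0, 0, 2.05, -1.57, 0.3, 1], [0, 0, 0, 2.05, -1.57, 0.3, 1], [0, 0, 0, 2.05, -1.57, 0.3, 1], [0, 0, 0, 2.05, -1.57, 0.3, 1], [0, 0, 0, 2.05, -1.57, 0.3, 1], [0, 0, 0, 2.05, -1.57, 0.3, 1], [0, 0, 0, 2.05, -1.57, 0.3, 1], [0, 0, 0, 2.05, -1.57, 0.3, 1], [0, 0, 0, 2.05, -1.57, 0.3, 1], [0, 0, 0, 2.05, -1.57, 0.3, 1]], "grip_force": 40}}

```text
t: 1.1
tool_pos: [0.4033, -0.2962, 0.2166]
tool_rot: [-3.071, -0.657, 0.001]
contact_force: [-0.1, 0.2, 0.7]
opening: 0.0855
```

Emit:
{"fn": "jog_arm", "kwargs": {"deltas": [[0, 0, 0, 2.05, -1.57, 1, 1], [0, 0, 0, 2.05, -1.57, 1, 1], [0, 0, 0, 2.05, -1.57, 1, 1], [0, 0, 0, 2.05, -1.57, 1, 1], [0, 0, 0, 2.05, -1.57, 1, 1], [0, 0, 0, 2.05, -1.57, 1, 1], [0, 0, 0, 0, 0, 0, 1], [0, 0, 0, 0, 0, 0, 1], [0, 0, 0, 0, 0, 0, 1], [0, 0, 0, 0, 0, 0, 1], [0, 0, 0, 0, 0, 0, 1]]}}

```text
t: 2.02
tool_pos: [0.4768, -0.1623, 0.158]
tool_rot: [3.072, 0.655, 0.001]
contact_force: [-0.1, 0.4, -0.2]
opening: 0.0852
```

```bash
python3 - <<'E'
from h import *
go(.4765,-.162,.07); b,_=grab("top","t1"); s,_=grab("side","s1")
cv2.imwrite("pics/v1.png",np.hstack([cv2.resize(b[170:270,290:410],None,fx=3.3,fy=3.3,interpolation=cv2.INTER_CUBIC),cv2.resize(s[110:210,290:410],None,fx=3.3,fy=3.3,interpolation=cv2.INTER_CUBIC)]))
E
```

```text
phi now 24.08 tilt 0.06 turn -0.0000 | shift before turn: [-0.01 -0.04  8.8 ] after turn: [-0.01 -0.04  8.8 ]
```

View pics/v1.png

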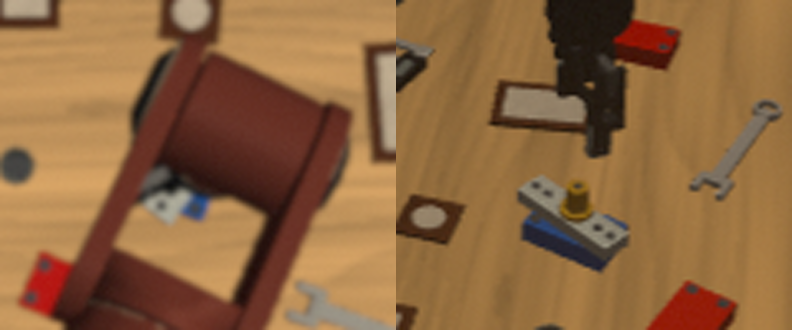

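The gripper hangs squarely over the nut in the side crop, which shows the nut at about (575,195). I'll descend, grip and lift.

Emit:
{"fn": "jog_arm", "kwargs": {"deltas": [[0, 0, 0, 0, 0, 2.2, 1], [0, 0, 0, 0, 0, 2.2, 1], [0, 0, 0, 0, 0, 2.2, 1], [0, 0, 0, 0, 0, 2.2, 1], [0, 0, 0, 0, 0, 0, 1], [0, 0, 0, 0, 0, 0, 1], [0, 0, 0, 0, 0, 0, 0], [0, 0, 0, 0, 0, 0, 0], [0, 0, 0, 0, 0, 0, 0], [0, 0, 0, 0, 0, 0, 0], [0, 0, 0, 0, 0, 0, 0], [0, 0, 0, 0, 0, 0, 0]]}}

```text
t: 3.12
tool_pos: [0.4775, -0.1616, 0.0703]
tool_rot: [3.071, 0.657, 0.002]
contact_force: [-0.0, 0.2, 3.3]
opening: 0.0207
```

Emit:
{"fn": "jog_arm", "kwargs": {"deltas": [[0, 0, 0, 0, 0, 0, 0], [0, 0, 0, 0, 0, 0, 0], [0, 0, 0, 0, 0, 0, 0], [0, 0, 0, 0, 0, 0, 0], [0, 0, 0, 0, 0, -0.5, 0], [0, 0, 0, 0, 0, -1.5, 0], [0, 0, 0, 0, 0, -2, 0], [0, 0, 0, 0, 0, -2, 0], [0, 0, 0, 0, 0, 0, 0], [0, 0, 0, 0, 0, 0, 0], [0, 0, 0, 0, 0, 0, 0]]}}

```text
t: 4.03
tool_pos: [0.4761, -0.1609, 0.1281]
tool_rot: [-3.071, -0.657, 0.002]
contact_force: [-0.3, -0.0, -2.0]
opening: 0.0206
```

```bash
python3 - <<'E'
from h import *
go(.6236,-.1688,.036)
E
```

```text
phi now 24.17 tilt 0.11 turn -0.0000 | shift before turn: [13.14  6.76  9.21] after turn: [13.14  6.76  9.21]
```

Emit:
{"fn": "jog_arm", "kwargs": {"deltas": [[0, 0, 0, 2.19, 1.13, 0, 0], [0, 0, 0, 2.19, 1.13, 0, 0], [0, 0, 0, 2.19, 1.13, 0, 0], [0, 0, 0, 2.19, 1.13, 0, 0], [0, 0, 0, 2.19, 1.13, 0, 0], [0, 0, 0, 2.19, 1.13, 0, 0], [0, 0, 0, 0, 0, 2, 0], [0, 0, 0, 0, 0, 2, 0], [0, 0, 0, 0, 0, 2, 0], [0, 0, 0, 0, 0, 2, 0], [0, 0, 0, 0, 0, 0, 0], [0, 0, 0, 0, 0, 0, 0]]}}

```text
t: 5.03
tool_pos: [0.6222, -0.1684, 0.046]
tool_rot: [-3.068, -0.657, 0.008]
contact_force: [1.3, 0.7, -0.2]
opening: 0.0209
```

Emit:
{"fn": "jog_arm", "kwargs": {"deltas": [[0, 0, 0, 0, 0, 0, 0], [0, 0, 0, 0, 0, 0, 0], [0, 0, 0, 0, 0, 0, 0], [0, 0, 0, 0, 0, 0, 0]]}}

```text
t: 5.37
tool_pos: [0.6253, -0.1697, 0.0509]
tool_rot: [3.071, 0.657, 0.003]
contact_force: [0.4, 0.4, -0.2]
opening: 0.0206
```

```bash
python3 - <<'E'
from h import *
go(.6236,-.1688,.036); print(ctrl.get_obs()["contact_force"])
E
```

```text
phi now 24.17 tilt 0.14 turn -0.0000 | shift before turn: [-0.12 -0.15  1.49] after turn: [-0.12 -0.15  1.49]
[ 0.3741      0.43358596 -0.23004281]
```

Emit:
{"fn": "jog_arm", "kwargs": {"deltas": [[0, 0, 0, -0.06, -0.07, 0.7, 0], [0, 0, 0, -0.06, -0.07, 0.75, 0], [0, 0, 0, 0, 0, 0, 0], [0, 0, 0, 0, 0, 0, 0], [0, 0, 0, 0, 0, 0, 0], [0, 0, 0, 0, 0, 0, 0], [0, 0, 0, 0, 0, 0, 0], [0, 0, 0, 0, 0, 0, 0.35], [0, 0, 0, 0, 0, 0, 0.5], [0, 0, 0, 0, 0, 0, 0.7], [0, 0, 0, 0, 0, 0, 0.7], [0, 0, 0, 0, 0, 0, 0.7]]}}

```text
t: 6.37
tool_pos: [0.6227, -0.1685, 0.0347]
tool_rot: [-3.072, -0.658, 0.0]
contact_force: [-0.6, 0.1, -0.7]
opening: 0.0599
```

Emit:
{"fn": "jog_arm", "kwargs": {"deltas": [[0, 0, 0, 0, 0, -1, 0.8], [0, 0, 0, 0, 0, -2.5, 0.8], [0, 0, 0, 0, 0, -2.5, 1], [0, 0, 0, 0, 0, -2.5, 1], [0, 0, 0, 0, 0, -2.5, 1], [0, 0, 0, 0, 0, -2.5, 1], [0, 0, 0, 0, -2, -1, 1], [0, 0, 0, 0, -2.6, 0, 1], [0, 0, 0, 0, -2.6, 0, 1], [0, 0, 0, 0, -2.6, 0, 1], [0, 0, 0, 0, -2.6, 0, 1], [0, 0, 0, 0, -2.6, 0, 1]]}}

```text
t: 7.37
tool_pos: [0.5608, -0.0308, 0.1808]
tool_rot: [3.072, 0.657, 0.002]
contact_force: [-0.2, 0.1, -0.4]
opening: 0.0855
```

Emit:
{"fn": "jog_arm", "kwargs": {"deltas": [[0, 0, 0, 0, -2.6, 0, 1], [0, 0, 0, 0, -2.6, 0, 1], [0, 0, 0, 0, -2.6, 0, 1], [0, 0, 0, 0, -2.6, 0, 1], [0, 0, 0, 0, -2.6, 0, 1], [0, 0, 0, 0, -2.6, 0, 1], [0, 0, 0, 0, -2.6, 0, 1], [0, 0, 0, 0, -2.6, 0, 1], [0, 0, 0, 0, 0, 0, 1], [0, 0, 0, 0, 0, 0, 1], [0, 0, 0, 0, 0, 0, 1]]}}

```text
t: 8.28
tool_pos: [0.4765, 0.1578, 0.1804]
tool_rot: [3.071, 0.658, 0.001]
contact_force: [0.0, -0.4, 0.9]
opening: 0.0853
```

```bash
python3 - <<'E'
from h import *
np.set_printoptions(precision=4,suppress=True)
b,d=grab("top","t2"); s,_=grab("side","s2"); W=xyz("top",d)
def dep(nm,u,v,r,lo,hi):
    w=W[v-r:v+r,u-r:u+r].reshape(-1,3); q=w[(w[:,2]>lo)&(w[:,2]<hi)]
    print(nm,len(q),q.mean(0) if len(q) else w[:,2].max(), rect(q) if len(q)>3 else "")
dep("nut top",348,173,12,.03,.045); dep("bar",349,217,24,.034,.046)
h=cv2.cvtColor(b,cv2.COLOR_BGR2HSV); print(h[217,338:360].tolist())
br=lambda h:(h[...,2]<95)&(h[...,1]>90)
print("nut tile outer",rect(ray("top",blob(b,(348,173),15,br),.005)))
print("bar",rect(ray("top",blob(b,(349,217),22,lambda h:(h[...,1]<65)&(h[...,2]>130)),.04)))
cv2.imwrite("pics/v2.png",np.hstack([cv2.resize(b[140:260,280:380],None,fx=4,fy=4,interpolation=cv2.INTER_CUBIC),cv2.resize(s[110:230,280:380],None,fx=4,fy=4,interpolation=cv2.INTER_CUBIC)]))
E
```

```text
nut top 39 [ 0.619  -0.1652  0.0358] [  0.6188  -0.165   18.913   18.2391 -84.5694]
bar 449 [ 0.4797 -0.1626  0.0401] [  0.4801  -0.1629 119.9787  34.1567 -37.2211]
[[16, 130, 187], [12, 82, 143], [120, 60, 115], [110, 106, 127], [110, 39, 136], [30, 13, 153], [24, 29, 173], [25, 32, 178], [26, 32, 178], [25, 32, 177], [23, 32, 177], [26, 30, 176], [24, 30, 176], [26, 30, 178], [26, 30, 177], [26, 30, 176], [28, 25, 171], [38, 13, 160], [107, 35, 147], [111, 78, 140], [135, 32, 127], [13, 89, 166]]
nut tile outer [ 0.6235 -0.1681 51.5999 51.4823 -7.1315]
bar [  0.4778  -0.1667 120.2377  55.1994 -28.7054]
```

View pics/v2.png

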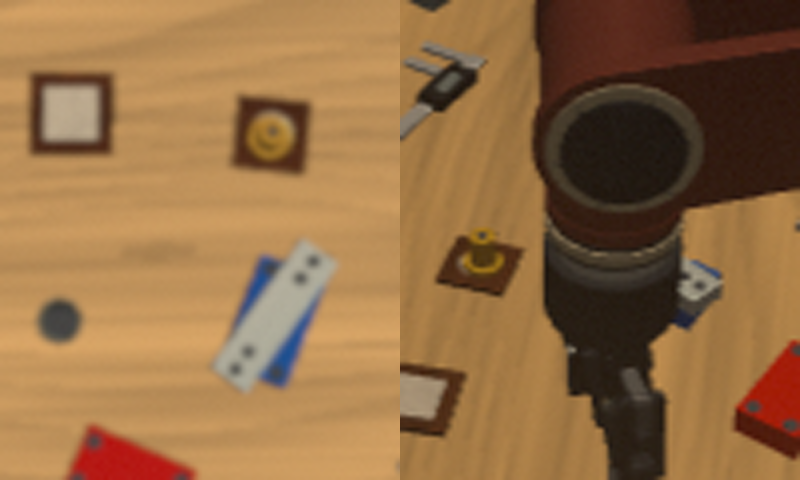

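The crop shows the nut upright on its tile (nut at about (347,173)) but off centre by a few mm: a pale crescent shows at upper right, and the side view agrees. I'll measure the offset.

```bash
python3 - <<'E'
from h import *
np.set_printoptions(precision=4,suppress=True)
b=cv2.imread("pics/t2.png"); s=cv2.imread("pics/s2.png")
y=lambda h:(h[...,1]>110)&(h[...,2]>95)&(h[...,0]>14)&(h[...,0]<30)
b2=b.copy(); k=blob(b2,(348,173),9,y); (c,r)=cv2.minEnclosingCircle(k.astype(np.float32)); print("yellow",c,r,ray("top",[c],.011), rect(ray("top",k,.011)))
p=pale(b,(348,173),12,lo=120,smax=85); print("pale left",p.min(0),p.max(0)) if p is not None else 0
b0=cv2.imread("pics/top0.png"); p=pale(b0,(348,173),12); print("pale0",p.min(0),p.max(0)); 
(c,r)=cv2.minEnclosingCircle(blob(b0,(349,217),9,y).astype(np.float32)); print("yellow0",c,r,ray("top",[c],.046))
s0=cv2.imread("pics/side0.png")
for im,nm in((s0,"pale s0"),(s,"nut s")):
    f=(lambda h:(h[...,1]<90)&(h[...,2]>110)) if nm[0]=="p" else y
    k=blob(im,(300,176),11,f); e=cv2.fitEllipse(k.astype(np.float32)); print(nm,e,k.min(0),k.max(0),ray("side",[e[0]],.005))
h=cv2.cvtColor(b,cv2.COLOR_BGR2HSV); print(h[164:183,338:359,1]); print(h[164:183,338:359,2])
E
```

```text
yellow (347.2422180175781, 173.64244079589844) 6.511966705322266 [[ 0.6209 -0.1672  0.011 ]] [  0.6206  -0.1669  39.2727  39.2099 -36.7545]
pale0 [342.375 168.125] [352.875 178.375]
yellow0 (347.930908203125, 219.3741912841797) 5.205228328704834 [[ 0.4766 -0.1621  0.046 ]]
pale s0 ((299.4848327636719, 175.3175811767578), (6.131069660186768, 9.488081932067871), 87.05033874511719) [294.875 172.125] [304.125 178.375] [[ 0.6237 -0.1695  0.005 ]]
nut s ((299.4881896972656, 175.4880828857422), (23.946847915649414, 24.635404586791992), 2.0687434673309326) [288.625 164.625] [310.375 186.375] [[ 0.6236 -0.1687  0.005 ]]
[[135 140 145 150 148 146 145 141 146 141 142 138 136 138 137 138 137 137
  137 135 136]
 [136 143 153 168 167 166 162 162 157 160 156 154 149 146 147 146 143 146
  140 139 136]
 [136 141 157 182 171 172 163 170 162 157 155 164 172 172 165 167 172 163
  155 142 136]
 [135 143 163 183 176 177 154 135 122 113 113 118 135 160 174 183 183 169
  156 143 137]
 [135 147 169 166 170 152 131 124 119 117 112 111 113 118 144 169 168 176
  154 143 135]
 [137 147 167 181 171 153 143 141 14
[... 2202 characters left out ...]
3 105 141 153 134 129 140 153 159 162 166 166 150 117  86  86
  117 158 179]
 [134  94  80  93 125 146 140 124 119 126 138 151 159 156 133 100  81  88
  123 164 184]
 [133  94  78  83 103 130 146 144 135 131 142 154 155 139 113  92  82  90
  125 163 183]
 [124  93  80  80  85 105 131 146 152 150 151 149 137 114  92  82  81  92
  125 159 174]
 [116  90  81  80  80  84 100 119 132 135 131 120 104  87  80  79  80  95
  131 164 177]
 [116  94  88  86  83  82  84  90  97 100  97  91  85  79  79  79  82 101
  142 172 186]
 [139 123 116 113 105  96  92  93  93  92  92  90  87  85  83  82  84 107
  145 178 190]
 [174 163 155 152 145 137 134 135 132 126 122 117 112 105 101  94  96 117
  153 181 190]]
```

The nut sits about 4 mm toward −x and 3.5 mm toward +y of its outline. I'll mend it: regrip with the jaws centred on the tile, shift, and open slowly.

```bash
python3 - <<'E'
from h import *
go(.6216,-.1699,.15);go(.6216,-.1699,.036)
E
```

```text
phi now 24.10 tilt 0.03 turn -0.0000 | shift before turn: [-0.14 35.79  3.01] after turn: [-0.14 35.79  3.01]
phi now 24.10 tilt 0.03 turn -0.0000 | shift before turn: [-0.14 35.79 14.41] after turn: [-0.14 35.79 14.41]
```

Emit:
{"fn": "jog_arm", "kwargs": {"deltas": [[0, 0, 0, -0.14, 2.56, 0, 1], [0, 0, 0, 0, 2.56, 0, 1], [0, 0, 0, 0, 2.56, 0, 1], [0, 0, 0, 0, 2.56, 0, 1], [0, 0, 0, 0, 2.56, 0, 1], [0, 0, 0, 0, 2.56, 0, 1], [0, 0, 0, 0, 2.56, 0, 1], [0, 0, 0, 0, 2.56, 0, 1], [0, 0, 0, 0, 2.56, 0, 1], [0, 0, 0, 0, 2.56, 0, 1], [0, 0, 0, 0, 2.56, 0, 1], [0, 0, 0, 0, 2.56, 0, 1]]}}

```text
t: 9.38
tool_pos: [0.601, -0.1254, 0.1797]
tool_rot: [-3.073, -0.655, 0.0]
contact_force: [-0.5, 0.6, -0.6]
opening: 0.0853
```

Emit:
{"fn": "jog_arm", "kwargs": {"deltas": [[0, 0, 0, 0, 2.56, 0, 1], [0, 0, 0, 0, 2.55, 0, 1], [0, 0, 0, 0, 0, 2, 1], [0, 0, 0, 0, 0, 2, 1], [0, 0, 0, 0, 0, 2, 1], [0, 0, 0, 0, 0, 2, 1], [0, 0, 0, 0, 0, 0, 1], [0, 0, 0, 0, 0, 0, 1], [0, 0, 0, 0, 0, 0, 1], [0, 0, 0, 0, 0, 0, 1], [0, 0, 0, 0, 0, 0, 1], [0, 0, 0, 0, 0, 0, 1]]}}

```text
t: 10.38
tool_pos: [0.6225, -0.1697, 0.1014]
tool_rot: [3.071, 0.657, 0.003]
contact_force: [-0.7, -0.4, 0.0]
opening: 0.0853
```

```bash
python3 - <<'E'
from h import *
go(.6216,-.1699,.036)
s,_=grab("side"); cv2.imwrite("pics/v3.png",cv2.resize(s[130:220,250:350],None,fx=5,fy=5,interpolation=cv2.INTER_CUBIC))
E
```

```text
phi now 24.17 tilt 0.14 turn -0.0000 | shift before turn: [-0.09 -0.02  6.54] after turn: [-0.09 -0.02  6.54]
```

View pics/v3.png

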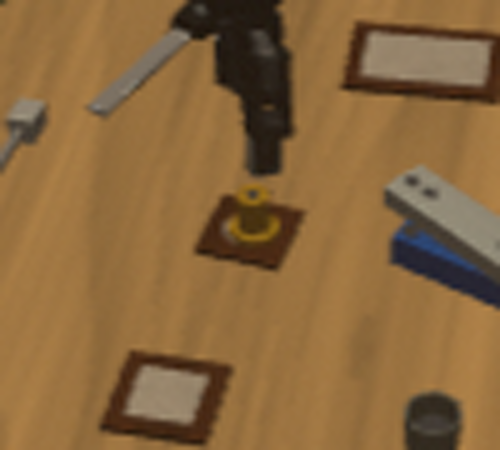

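The nut in the side crop (at (255,225)) stands with a pale crescent on its left, which is +x. I'll regrip it here.

Emit:
{"fn": "jog_arm", "kwargs": {"deltas": [[0, 0, 0, -0.05, 0, 2, 1], [0, 0, 0, 0, 0, 2, 1], [0, 0, 0, 0, 0, 1.5, 0.8], [0, 0, 0, 0, 0, 1, 0.6], [0, 0, 0, 0, 0, 0, 0.5], [0, 0, 0, 0, 0, 0, 0.4], [0, 0, 0, 0, 0, 0, 0.4], [0, 0, 0, 0, 0, 0, 0.35], [0, 0, 0, 0, 0, 0, 0.3], [0, 0, 0, 0, 0, 0, 0.25], [0, 0, 0, 0, 0, 0, 0], [0, 0, 0, 0, 0, 0, 0]]}}

```text
t: 11.43
tool_pos: [0.622, -0.1699, 0.0362]
tool_rot: [3.071, 0.657, 0.003]
contact_force: [-0.2, 0.6, 5.2]
opening: 0.0203
```

Emit:
{"fn": "jog_arm", "kwargs": {"deltas": [[0, 0, 0, 0, 0, 0, 0], [0, 0, 0, 0, 0, 0, 0], [0, 0, 0, 0, 0, 0, 0], [0, 0, 0, 0, 0, -0.3, 0], [0, 0, 0, 0, 0, 0, 0], [0, 0, 0, 0.2, 0, 0, 0], [0, 0, 0, 0, 0, 0, 0], [0, 0, 0, 0, 0, 0, 0], [0, 0, 0, 0, 0, 0, 0], [0, 0, 0, 0, 0, 0, 0]]}}

```text
t: 12.27
tool_pos: [0.6228, -0.1687, 0.0375]
tool_rot: [-3.072, -0.658, 0.001]
contact_force: [0.7, -1.7, -0.3]
opening: 0.0206
```

```bash
python3 - <<'E'
from h import *
go(.6237,-.169,.036);s,_=grab("side"); cv2.imwrite("pics/v4.png",cv2.resize(s[130:220,250:350],None,fx=5,fy=5,interpolation=cv2.INTER_CUBIC))
E
```

```text
phi now 24.17 tilt 0.03 turn -0.0000 | shift before turn: [0.07 0.06 0.15] after turn: [0.07 0.06 0.15]
```

View pics/v4.png

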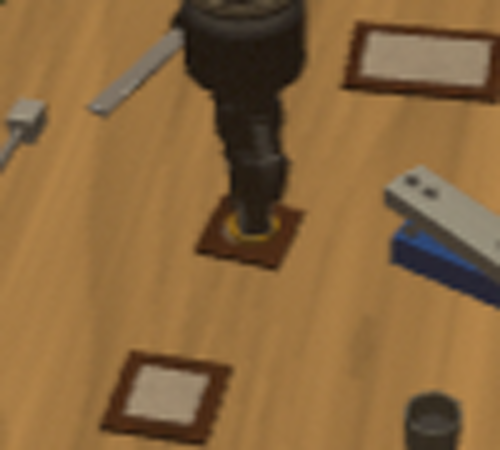

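Emit:
{"fn": "jog_arm", "kwargs": {"deltas": [[0, 0, 0, 0, 0, -0.3, 0], [0, 0, 0, 0.1, 0.15, 0, 0], [0, 0, 0, 0.1, 0.15, 0, 0], [0, 0, 0, 0, 0, 0, 0], [0, 0, 0, 0, 0, 0, 0], [0, 0, 0, 0, 0, 0.25, 0], [0, 0, 0, 0, 0, 0.2, 0], [0, 0, 0, 0, 0, 0, 0], [0, 0, 0, 0, 0, 0, 0], [0, 0, 0, 0, 0, 0, 0], [0, 0, 0, 0, 0, 0, 0.24], [0, 0, 0, 0, 0, 0, 0.26]]}}

```text
t: 13.32
tool_pos: [0.626, -0.1707, 0.0362]
tool_rot: [-3.072, -0.658, 0.0]
contact_force: [-0.0, 0.0, -0.0]
opening: 0.0218
```

Emit:
{"fn": "jog_arm", "kwargs": {"deltas": [[0, 0, 0, 0, 0, 0, 0.28], [0, 0, 0, 0, 0, 0, 0.3], [0, 0, 0, 0, 0, 0, 0.33], [0, 0, 0, 0, 0, 0, 0.37], [0, 0, 0, 0, 0, 0, 0.45], [0, 0, 0, 0, 0, 0, 0.6], [0, 0, 0, 0, 0, 0, 0.7], [0, 0, 0, 0, 0, -1, 0.8], [0, 0, 0, 0, 0, -2.5, 1], [0, 0, 0, 0, 0, -2.5, 1], [0, 0, 0, 0, 0, -2.5, 1], [0, 0, 0, 0, 0, -2.5, 1]]}}

```text
t: 14.32
tool_pos: [0.6261, -0.1707, 0.1483]
tool_rot: [3.072, 0.658, 0.001]
contact_force: [0.2, -0.3, -0.0]
opening: 0.0853
```

Emit:
{"fn": "jog_arm", "kwargs": {"deltas": [[0, 0, 0, 0, -2.6, -2.5, 1], [0, 0, 0, 0, -2.6, -1.5, 1], [0, 0, 0, 0, -2.6, 0, 1], [0, 0, 0, 0, -2.6, 0, 1], [0, 0, 0, 0, -2.6, 0, 1], [0, 0, 0, 0, -2.6, 0, 1], [0, 0, 0, 0, -2.6, 0, 1], [0, 0, 0, 0, -2.6, 0, 1], [0, 0, 0, 0, -2.6, 0, 1], [0, 0, 0, 0, -2.6, 0, 1], [0, 0, 0, 0, -2.6, 0, 1], [0, 0, 0, 0, -2.6, 0, 1]]}}

```text
t: 15.32
tool_pos: [0.4978, 0.115, 0.1873]
tool_rot: [3.072, 0.657, 0.002]
contact_force: [-0.3, 0.9, 0.7]
opening: 0.0857
```

```bash
cat >> h.py <<'E'
def dep(W,nm,u,v,r,lo,hi):
    w=W[v-r:v+r,u-r:u+r].reshape(-1,3); q=w[(w[:,2]>lo)&(w[:,2]<hi)]
    if len(q)<4: print(nm,"none",w[:,2].max()); return
    c=q[:,:2]-q[:,:2].mean(0); e,V=np.linalg.eigh(c.T@c); print(nm,len(q),q.mean(0),rect(q),"pca yaw %.1f"%((np.degrees(np.arctan2(V[1,1],V[0,1]))+90)%180-90))
E
python3 - <<'E'
from h import *
np.set_printoptions(precision=4,suppress=True)
b,d=grab("top","t3"); W=xyz("top",d); np.save("d3.npy",d)
dep(W,"nut top",348,173,12,.03,.045); dep(W,"nut flange",348,173,12,.0085,.016); dep(W,"bar",349,217,24,.034,.046)
cv2.imwrite("pics/v5.png",cv2.resize(b[155:190,330:365],None,fx=12,fy=12,interpolation=cv2.INTER_CUBIC))
E
```

```text
nut top 41 [ 0.6239 -0.1675  0.0367] [ 0.6247 -0.1678 19.0665 19.0405 86.7128] pca yaw 83.4
nut flange 53 [ 0.6204 -0.1652  0.0109] [ 0.6237 -0.1712 54.3553 44.5835 -5.619 ] pca yaw 15.8
bar 451 [ 0.4796 -0.1624  0.0399] [  0.4801  -0.1629 120.4965  33.9696 -37.0172] pca yaw -37.2
```

View pics/v5.png

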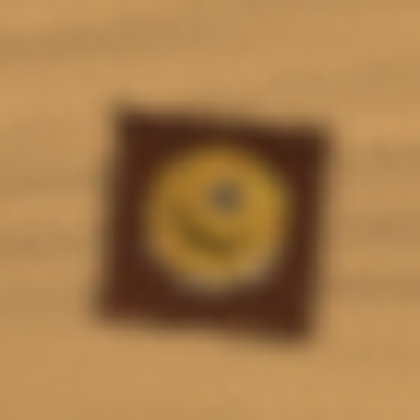

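The nut is now close to centred (crop: nut (218,215), tile (211,223) at 12×, so within about 1–1.5 mm). Camera and robot differ by about (+2.5, −2.5) mm, which I'll use from here on. Next is the cross bar: turn first.

Emit:
{"fn": "jog_arm", "kwargs": {"deltas": [[0, 0, -0.115, 0, 0, 0, 1], [0, 0, -0.115, 0, 0, 0, 1], [0, 0, -0.115, 0, 0, 0, 1], [0, 0, -0.115, 0, 0, 0, 1], [0, 0, -0.115, 0, 0, 0, 1], [0, 0, -0.115, 0, 0, 0, 1], [0, 0, -0.115, 0, 0, 0, 1], [0, 0, -0.115, 0, 0, 0, 1], [0, 0, -0.115, 0, 0, 0, 1], [0, 0, -0.115, 0, 0, 0, 1], [0, 0, -0.115, 0, 0, 0, 1], [0, 0, -0.115, 0, 0, 0, 1]]}}

```text
t: 16.37
tool_pos: [0.4985, 0.1138, 0.1871]
tool_rot: [1.943, 2.468, 0.001]
contact_force: [-0.3, 0.6, -0.1]
opening: 0.0854
```

Emit:
{"fn": "jog_arm", "kwargs": {"deltas": [[0, 0, -0.115, 0, 0, 0, 1], [0, 0, -0.115, 0, 0, 0, 1], [0, 0, -0.115, 0, 0, 0, 1], [0, 0, -0.115, 0, 0, 0, 1], [0, 0, -0.115, 0, 0, 0, 1], [0, 0, -0.115, 0, 0, 0, 1], [0, 0, 0, 0, 0, 0, 1], [0, 0, 0, 0, 0, 0, 1], [0, 0, 0, 0, 0, 0, 1]]}}

```text
t: 17.12
tool_pos: [0.4984, 0.1139, 0.1867]
tool_rot: [1.006, 2.976, 0.0]
contact_force: [-0.1, -0.2, 0.2]
opening: 0.0853
```

```bash
python3 - <<'E'
from h import *
np.set_printoptions(precision=4,suppress=True)
b=cv2.imread("pics/t3.png")
k=blob(b,(348,173),9,lambda h:(h[...,1]>128)&(h[...,2]>115)); (c,r)=cv2.minEnclosingCircle(k.astype(np.float32)); print("nut yellow",c,r,ray("top",[c],.011)[0])
k=blob(b,(348,173),9,lambda h:(h[...,2]>115)); (c,r)=cv2.minEnclosingCircle(k.astype(np.float32)); print("nut+pale",c,r)
go(.482,-.1655,.12,142.8); go(.482,-.1655,.049,142.8)
E
```

```text
nut yellow (347.6018371582031, 172.82408142089844) 6.041898250579834 [ 0.6235 -0.1684  0.011 ]
nut+pale (347.6018371582031, 172.82408142089844) 6.041898250579834
phi now 142.63 tilt 0.03 turn -0.0030 | shift before turn: [-15.65 -23.2    6.67] after turn: [-15.58 -23.24   6.67]
phi now 142.63 tilt 0.03 turn -0.0030 | shift before turn: [-15.65 -23.2   13.77] after turn: [-15.58 -23.24  13.77]
```

Emit:
{"fn": "jog_arm", "kwargs": {"deltas": [[0, 0, 0, -1.42, -2.11, 0, 1], [0, 0, 0, -1.42, -2.11, 0, 1], [0, 0, 0, -1.42, -2.11, 0, 1], [0, 0, 0, -1.42, -2.11, 0, 1], [0, 0, 0, -1.42, -2.11, 0, 1], [0, 0, 0, -1.42, -2.11, 0, 1], [0, 0, 0, -1.42, -2.11, 0, 1], [0, 0, 0, -1.42, -2.11, 0, 1], [0, 0, 0, -1.42, -2.11, 0, 1], [0, 0, 0, -1.42, -2.11, 1, 1], [0, 0, 0, -1.42, -2.11, 2, 1], [0, 0, 0, 0, 0, 3.7, 1]]}}

```text
t: 18.12
tool_pos: [0.4855, -0.1707, 0.1239]
tool_rot: [1.007, 2.964, -0.005]
contact_force: [1.0, -0.3, -0.7]
opening: 0.0854
```

Emit:
{"fn": "jog_arm", "kwargs": {"deltas": [[0, 0, 0, 0, 0, 0, 1], [0, 0, 0, 0, 0, 0, 1], [0, 0, 0, 0, 0, 0, 1], [0, 0, 0, 0, 0, 0, 1], [0, 0, 0, 0, 0, 0, 1]]}}

```text
t: 18.53
tool_pos: [0.4837, -0.1655, 0.1216]
tool_rot: [1.0, 2.974, -0.001]
contact_force: [0.6, -0.5, 0.4]
opening: 0.0854
```

```bash
python3 - <<'E'
from h import *
go(.482,-.1655,.049,142.8)
E
```

```text
phi now 142.81 tilt 0.22 turn 0.0002 | shift before turn: [ 0.13 -0.1   7.26] after turn: [ 0.13 -0.1   7.26]
```

Emit:
{"fn": "jog_arm", "kwargs": {"deltas": [[0, 0, 0, 0.1, -0.1, 2, 1], [0, 0, 0, 0, 0, 2, 1], [0, 0, 0, 0, 0, 2, 1], [0, 0, 0, 0, 0, 1.2, 0.9], [0, 0, 0, 0, 0, 0, 0.8], [0, 0, 0, 0, 0, 0, 0.7], [0, 0, 0, 0, 0, 0, 0.6], [0, 0, 0, 0, 0, 0, 0.5], [0, 0, 0, 0, 0, 0, 0.45], [0, 0, 0, 0, 0, 0, 0.4], [0, 0, 0, 0, 0, 0, 0.3], [0, 0, 0, 0, 0, 0, 0.3]]}}

```text
t: 19.53
tool_pos: [0.4817, -0.1661, 0.0486]
tool_rot: [1.002, 2.976, -0.001]
contact_force: [-1.4, -0.3, 6.9]
opening: 0.0332
```

Emit:
{"fn": "jog_arm", "kwargs": {"deltas": [[0, 0, 0, 0, 0, 0, 0], [0, 0, 0, 0, 0, 0, 0], [0, 0, 0, 0, 0, 0, 0], [0, 0, 0, 0, 0, 0, 0], [0, 0, 0, 0, 0, -1, 0], [0, 0, 0, 0, 0, -2, 0], [0, 0, 0, 0, 0, -2, 0], [0, 0, 0, 0, 0, -2, 0], [0, 0, 0, 0, 0, 0, 0], [0, 0, 0, 0, 0, 0, 0], [0, 0, 0, 0, 0, 0, 0]]}}

```text
t: 20.45
tool_pos: [0.48, -0.1651, 0.116]
tool_rot: [-1.002, -2.975, -0.001]
contact_force: [-0.2, -0.5, -1.3]
opening: 0.0329
```

```bash
python3 - <<'E'
from h import *
np.set_printoptions(precision=4,suppress=True)
b=cv2.imread("pics/t2.png")  # more careful tile outlines from the clear first picture
b=cv2.imread("pics/top0.png")
for n,uv in(("crossbar",(174,207)),("carriage",(414,201)),("motor",(298,168)),("housing",(240,169))):
    k=blob(b,uv,34,lambda h:(h[...,2]<118)&(h[...,1]>80)); i=pale(b,uv,26,lo=125,smax=85)
    P=ray("top",i,.005)[:,:2]; M=cv2.moments(((P-P.mean(0))*1e4).astype(np.float32).reshape(-1,1,2)); 
    print(n,"outer",rect(ray("top",k,.005)),"inner",rect(ray("top",i,.005)),P.mean(0)+np.array([M["m10"],M["m01"]])/M["m00"]/1e4, "moment yaw %.1f"%np.degrees(.5*np.arctan2(2*M["mu11"],M["mu20"]-M["mu02"])))
go(.532,.371,.12,161); print(ctrl.get_obs()["opening"])
E
```

```text
crossbar outer [  0.529    0.3731 141.3322  58.4184 -19.6396] inner [  0.5296   0.3742 121.3504  36.0886 -18.765 ] [0.5297 0.3741] moment yaw -19.0
carriage outer [  0.5343  -0.3706 111.7413  77.2568   2.0261] inner [ 0.5343 -0.3716 92.2438 55.928   2.1038] [ 0.5343 -0.3716] moment yaw 1.9
motor outer [ 0.6437 -0.0123 65.0255 63.5969 88.7907] inner [ 0.6436 -0.0115 43.0995 42.9287 88.7929] [ 0.6437 -0.0116] moment yaw -19.6
housing outer [ 0.6441  0.1672 87.512  87.0263 70.6858] inner [ 0.6443  0.1668 64.4116 63.5554 88.7932] [0.6442 0.1671] moment yaw 81.4
phi now 142.77 tilt 0.12 turn -0.3182 | shift before turn: [28.3  45.83 -0.4 ] after turn: [12.54 52.38 -0.4 ]
0.03286453408077163
```

Emit:
{"fn": "jog_arm", "kwargs": {"deltas": [[0, 0, 0, 0, 0, -2, 0], [0, 0, -0.106, 0, 0, -2, 0], [0, 0, -0.106, 0, 0, -1, 0], [0, 0, -0.106, 0, 0, 0, 0], [0, 0, 0, 0.57, 2.38, 0, 0], [0, 0, 0, 0.57, 2.38, 0, 0], [0, 0, 0, 0.57, 2.38, 0, 0], [0, 0, 0, 0.57, 2.38, 0, 0], [0, 0, 0, 0.57, 2.38, 0, 0], [0, 0, 0, 0.57, 2.38, 0, 0], [0, 0, 0, 0.57, 2.38, 0, 0], [0, 0, 0, 0.57, 2.38, 0, 0]]}}

```text
t: 21.45
tool_pos: [0.4984, 0.0306, 0.1648]
tool_rot: [-0.518, -3.094, 0.0]
contact_force: [0.6, -0.9, -0.9]
opening: 0.0329
```

Emit:
{"fn": "jog_arm", "kwargs": {"deltas": [[0, 0, 0, 0.57, 2.38, 0, 0], [0, 0, 0, 0.57, 2.38, 0, 0], [0, 0, 0, 0.57, 2.38, 0, 0], [0, 0, 0, 0.57, 2.38, 0, 0], [0, 0, 0, 0.57, 2.38, 0, 0], [0, 0, 0, 0.57, 2.38, 0, 0], [0, 0, 0, 0.57, 2.38, 0, 0], [0, 0, 0, 0.57, 2.38, 0, 0], [0, 0, 0, 0.57, 2.38, 0, 0], [0, 0, 0, 0.57, 2.38, 0, 0], [0, 0, 0, 0.57, 2.38, 0, 0], [0, 0, 0, 0.57, 2.38, 0, 0]]}}

```text
t: 22.45
tool_pos: [0.5269, 0.3223, 0.1643]
tool_rot: [-0.518, -3.095, 0.004]
contact_force: [1.1, -0.2, -1.8]
opening: 0.0332
```

Emit:
{"fn": "jog_arm", "kwargs": {"deltas": [[0, 0, 0, 0.57, 2.38, 0, 0], [0, 0, 0, 0.57, 2.38, 0, 0], [0, 0, 0, 0, 0, 2, 0], [0, 0, 0, 0, 0, 2, 0], [0, 0, 0, 0, 0, 2, 0], [0, 0, 0, 0, 0, 2, 0], [0, 0, 0, 0, 0, 2, 0], [0, 0, 0, 0, 0, 0, 0], [0, 0, 0, 0, 0, 0, 0], [0, 0, 0, 0, 0, 0, 0], [0, 0, 0, 0, 0, 0, 0], [0, 0, 0, 0, 0, 0, 0]]}}

```text
t: 23.45
tool_pos: [0.5339, 0.3709, 0.0691]
tool_rot: [0.518, 3.096, 0.003]
contact_force: [0.9, -0.4, -1.0]
opening: 0.033
```

```bash
python3 - <<'E'
from h import *
go(.532,.3715,.0300,160.9)
E
```

```text
phi now 160.99 tilt 0.17 turn 0.0015 | shift before turn: [ 0.2  -0.    3.91] after turn: [ 0.2  -0.    3.91]
```

Emit:
{"fn": "jog_arm", "kwargs": {"deltas": [[0, 0, 0, 0.15, 0, 1.5, 0], [0, 0, 0, 0, 0, 1.2, 0], [0, 0, 0, 0, 0, 0.8, 0], [0, 0, 0, 0, 0, 0.4, 0], [0, 0, 0, 0, 0, 0, 0], [0, 0, 0, 0, 0, 0, 0], [0, 0, 0, 0, 0, 0, 0], [0, 0, 0, 0, 0, 0, 0.38], [0, 0, 0, 0, 0, 0, 0.4], [0, 0, 0, 0, 0, 0, 0.42], [0, 0, 0, 0, 0, 0, 0.45], [0, 0, 0, 0, 0, 0, 0.5]]}}

```text
t: 24.45
tool_pos: [0.5312, 0.3707, 0.0276]
tool_rot: [-0.519, -3.098, 0.001]
contact_force: [-0.2, -0.1, -0.2]
opening: 0.0425
```

Emit:
{"fn": "jog_arm", "kwargs": {"deltas": [[0, 0, 0, 0, 0, 0, 0.6], [0, 0, 0, 0, 0, 0, 0.7], [0, 0, 0, 0, 0, -1, 0.8], [0, 0, 0, 0, 0, -2.5, 1], [0, 0, 0, 0, 0, -2.5, 1], [0, 0, 0, 0, 0, -2.5, 1], [0, 0, 0, 0, 0, -2.5, 1], [0, 0, 0, 0, 0, -2.5, 1], [0, 0, 0, 0, 0, -2.5, 1], [0, 0, 0, 0, -2.5, 0, 1], [0, 0, 0, 0, -2.5, 0, 1], [0, 0, 0, 0, -2.5, 0, 1]]}}

```text
t: 25.45
tool_pos: [0.5071, 0.2995, 0.1901]
tool_rot: [0.517, 3.097, 0.002]
contact_force: [0.2, -0.3, -0.7]
opening: 0.0853
```

Emit:
{"fn": "jog_arm", "kwargs": {"deltas": [[0, 0, 0, 0, -2.5, 0, 1], [0, 0, 0, 0, -2.5, 0, 1], [0, 0, 0, 0, -2.5, 0, 1], [0, 0, 0, 0, -2.5, 0, 1], [0, 0, 0, 0, -2.5, 0, 1], [0, 0, 0, 0, -2.5, 0, 1], [0, 0, 0, 0, -2.5, 0, 1], [0, 0, 0, 0, 0, 0, 1], [0, 0, 0, 0, 0, 0, 1], [0, 0, 0, 0, 0, 0, 1], [0, 0, 0, 0, 0, 0, 1]]}}

```text
t: 26.37
tool_pos: [0.4504, 0.1351, 0.1888]
tool_rot: [0.518, 3.098, 0.001]
contact_force: [-0.7, 1.4, 0.9]
opening: 0.0853
```

```bash
python3 - <<'E'
from h import *
np.set_printoptions(precision=4,suppress=True)
b,d=grab("top","t4"); W=xyz("top",d)
dep(W,"bar",174,207,32,.015,.028); dep(W,"carriage",349,217,24,.018,.03)
print("carr colour",rect(ray("top",blob(b,(349,217),24,lambda h:(h[...,0]>95)&(h[...,0]<130)&(h[...,1]>110)),.024)))
print("bar colour",rect(ray("top",blob(b,(174,207),26,lambda h:(h[...,1]<85)&(h[...,2]>110)),.021)))
print("tile outer",rect(ray("top",blob(b,(174,207),34,lambda h:(h[...,2]<118)&(h[...,1]>80)),.005)))
cv2.imwrite("pics/v6.png",np.hstack([cv2.resize(b[170:245,140:210],None,fx=5,fy=5,interpolation=cv2.INTER_CUBIC),cv2.resize(b[170:245,310:380],None,fx=5,fy=5,interpolation=cv2.INTER_CUBIC)]))
E
```

```text
bar 453 [0.5297 0.3734 0.0212] [  0.5303   0.374  119.6893  35.3485 -18.6802] pca yaw -19.0
carriage 515 [ 0.4763 -0.163   0.0238] [  0.4764  -0.1632  89.3422  54.1554 -22.4519] pca yaw -22.9
carr colour [  0.4765  -0.1635  84.814   48.6533 -22.0852]
bar colour [  0.5301   0.3715 123.1009  41.8221 -18.7447]
tile outer [  0.5006   0.3271 164.9966 160.6866 -18.7018]
```

View pics/v6.png

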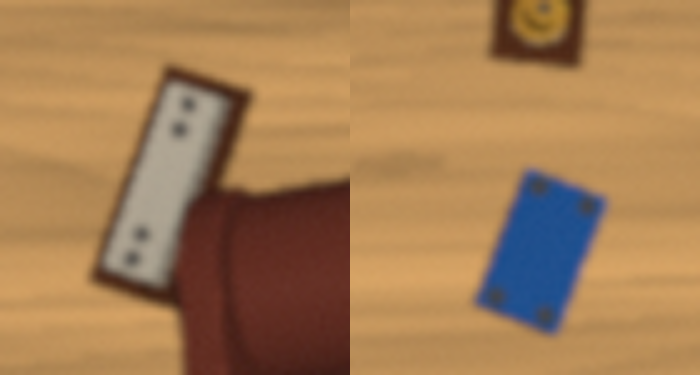

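The bar lies on its tile with its outline matching (left crop); the arm hides part of it, so I'll recheck later. The carriage is clear at (345,217), yaw about −22.7°.

```bash
python3 - <<'E'
from h import *
go(.479,-.1655,.1,157.3)
E
```

```text
phi now 161.05 tilt 0.03 turn 0.0655 | shift before turn: [-12.48 -27.51   8.86] after turn: [-14.25 -26.63   8.86]
```

Emit:
{"fn": "jog_arm", "kwargs": {"deltas": [[0, 0, 0.065, 0, 0, 0, 1], [0, 0, 0, -1.3, -2.42, 0, 1], [0, 0, 0, -1.3, -2.42, 0, 1], [0, 0, 0, -1.3, -2.42, 0, 1], [0, 0, 0, -1.3, -2.42, 0, 1], [0, 0, 0, -1.3, -2.42, 0, 1], [0, 0, 0, -1.3, -2.42, 0, 1], [0, 0, 0, -1.3, -2.42, 0, 1], [0, 0, 0, -1.3, -2.42, 0, 1], [0, 0, 0, -1.3, -2.42, 0, 1], [0, 0, 0, -1.3, -2.42, 0, 1], [0, 0, 0, -1.3, -2.42, 0, 1]]}}

```text
t: 27.42
tool_pos: [0.4796, -0.1672, 0.1883]
tool_rot: [-0.617, -3.08, -0.0]
contact_force: [0.3, -0.1, -1.5]
opening: 0.0857
```

Emit:
{"fn": "jog_arm", "kwargs": {"deltas": [[0, 0, 0, 0, 0, 2.5, 1], [0, 0, 0, 0, 0, 2.5, 1], [0, 0, 0, 0, 0, 2.5, 1], [0, 0, 0, 0, 0, 1.5, 1], [0, 0, 0, 0, 0, 0, 1], [0, 0, 0, 0, 0, 0, 1], [0, 0, 0, 0, 0, 0, 1], [0, 0, 0, 0, 0, 0, 1], [0, 0, 0, 0, 0, 0, 1], [0, 0, 0, 0, 0, 0, 1], [0, 0, 0, 0, 0, 0, 1]]}}

```text
t: 28.33
tool_pos: [0.4795, -0.1665, 0.0992]
tool_rot: [0.619, 3.079, -0.001]
contact_force: [0.1, 0.4, -0.6]
opening: 0.0854
```

```bash
python3 - <<'E'
from h import *
go(.479,-.1655,.027,157.3)
E
```

```text
phi now 157.27 tilt 0.09 turn -0.0005 | shift before turn: [0.09 0.08 7.22] after turn: [0.09 0.08 7.22]
```

Emit:
{"fn": "jog_arm", "kwargs": {"deltas": [[0, 0, 0, 0.09, 0.08, 2, 1], [0, 0, 0, 0, 0, 2, 1], [0, 0, 0, 0, 0, 2, 1], [0, 0, 0, 0, 0, 1.2, 1], [0, 0, 0, 0, 0, 0, 0.9], [0, 0, 0, 0, 0, 0, 0.85], [0, 0, 0, 0, 0, 0, 0.8], [0, 0, 0, 0, 0, 0, 0.75], [0, 0, 0, 0, 0, 0, 0.7], [0, 0, 0, 0, 0, 0, 0.65], [0, 0, 0, 0, 0, 0, 0.6], [0, 0, 0, 0, 0, 0, 0.5]]}}

```text
t: 29.33
tool_pos: [0.4795, -0.1659, 0.0277]
tool_rot: [0.619, 3.078, -0.002]
contact_force: [-1.4, -0.7, 6.3]
opening: 0.0526
```

Emit:
{"fn": "jog_arm", "kwargs": {"deltas": [[0, 0, 0, 0, 0, 0, 0.4], [0, 0, 0, 0, 0, 0, 0.4], [0, 0, 0, 0, 0, 0, 0.4], [0, 0, 0, 0, 0, -1, 0.4], [0, 0, 0, 0, 0, -2, 0.4], [0, 0, 0, 0, 0, -2, 0.4], [0, 0, 0, 0, 0, -2, 0.4], [0, 0, 0, 0, 0, 0, 0.4], [0, 0, 0, 0, 0, 0, 0.4], [0, 0, 0, 0, 0, 0, 0.4]]}}

```text
t: 30.17
tool_pos: [0.4776, -0.1647, 0.095]
tool_rot: [-0.619, -3.078, -0.001]
contact_force: [0.1, -0.6, -2.1]
opening: 0.0531
```

```bash
python3 - <<'E'
from h import *
print(ctrl.get_obs()["opening"]);go(.5368,-.374,.0325,181.9)
E
```

```text
0.05313668706205795
phi now 157.27 tilt 0.12 turn -0.4299 | shift before turn: [-13.55 -17.02   6.25] after turn: [ -5.22 -21.11   6.25]
```

Emit:
{"fn": "jog_arm", "kwargs": {"deltas": [[0, 0, -0.1075, 0, 0, 0, 0.4], [0, 0, -0.1075, 0, 0, 0, 0.4], [0, 0, -0.1075, 0, 0, 0, 0.4], [0, 0, -0.1075, 0, 0, 0, 0.4], [0, 0, 0, -0.58, -2.345, 0, 0.4], [0, 0, 0, -0.58, -2.345, 0, 0.4], [0, 0, 0, -0.58, -2.345, 0, 0.4], [0, 0, 0, -0.58, -2.345, 0, 0.4], [0, 0, 0, -0.58, -2.345, 0, 0.4], [0, 0, 0, -0.58, -2.345, 0, 0.4], [0, 0, 0, -0.58, -2.345, 0, 0.4], [0, 0, 0, -0.58, -2.345, 0, 0.4]]}}

```text
t: 31.17
tool_pos: [0.5301, -0.3513, 0.0933]
tool_rot: [0.052, -3.138, -0.005]
contact_force: [0.0, -0.4, -1.2]
opening: 0.0534
```

Emit:
{"fn": "jog_arm", "kwargs": {"deltas": [[0, 0, 0, -0.58, -2.345, 0, 0.4], [0, 0, 0, 0, 0, 1.5, 0.4], [0, 0, 0, 0, 0, 1.5, 0.4], [0, 0, 0, 0, 0, 1, 0.4], [0, 0, 0, 0, 0, 0, 0.4], [0, 0, 0, 0, 0, 0, 0.4], [0, 0, 0, 0, 0, 0, 0.4], [0, 0, 0, 0, 0, 0, 0.4], [0, 0, 0, 0, 0, 0, 0.4], [0, 0, 0, 0, 0, 0, 0.4]]}}

```text
t: 32.0
tool_pos: [0.5382, -0.3747, 0.0574]
tool_rot: [-0.053, 3.14, -0.002]
contact_force: [-0.1, 0.2, -2.1]
opening: 0.0532
```

```bash
python3 - <<'E'
from h import *
go(.5368,-.374,.0325,181.9)
E
```

```text
phi now -178.08 tilt 0.10 turn 0.0003 | shift before turn: [0.14 0.07 2.49] after turn: [0.14 0.07 2.49]
```

Emit:
{"fn": "jog_arm", "kwargs": {"deltas": [[0, 0, 0, 0.1, 0.06, 1, 0.4], [0, 0, 0, 0, 0, 0.8, 0.4], [0, 0, 0, 0, 0, 0.4, 0.4], [0, 0, 0, 0, 0, 0.25, 0.4], [0, 0, 0, 0, 0, 0, 0.4], [0, 0, 0, 0, 0, 0, 0.4], [0, 0, 0, 0, 0, 0, 0.62], [0, 0, 0, 0, 0, 0, 0.63], [0, 0, 0, 0, 0, 0, 0.65], [0, 0, 0, 0, 0, 0, 0.67], [0, 0, 0, 0, 0, 0, 0.7], [0, 0, 0, 0, 0, 0, 0.75]]}}

```text
t: 33.0
tool_pos: [0.5366, -0.3739, 0.0314]
tool_rot: [0.052, -3.141, -0.0]
contact_force: [-0.3, 0.0, 0.3]
opening: 0.0638
```

Emit:
{"fn": "jog_arm", "kwargs": {"deltas": [[0, 0, 0, 0, 0, 0, 0.85], [0, 0, 0, 0, 0, 0, 0.95], [0, 0, 0, 0, 0, -0.5, 1], [0, 0, 0, 0, 0, -1, 1], [0, 0, 0, 0, 0, -2.5, 1], [0, 0, 0, 0, 0, -2.5, 1], [0, 0, 0, 0, 0, -2.5, 1], [0, 0, 0, 0, 0, -2.5, 1], [0, 0, 0, 0, 0, -2.5, 1], [0, 0, 0, 0, 0, -2.5, 1], [0, 0, 0, 1.2, -0.8, 0, 1], [0, 0, 0, 2.4, -1.6, 0, 1]]}}

```text
t: 34.0
tool_pos: [0.5037, -0.3992, 0.201]
tool_rot: [-0.058, 3.136, -0.007]
contact_force: [0.0, 0.0, 0.1]
opening: 0.0855
```

Emit:
{"fn": "jog_arm", "kwargs": {"deltas": [[0, 0, 0, 2.4, -1.6, 0, 1], [0, 0, 0, 2.4, -1.6, 0, 1], [0, 0, 0, 2.4, -1.6, 0, 1], [0, 0, 0, 2.4, -1.6, 0, 1], [0, 0, 0, 2.4, -1.6, 0, 1], [0, 0, 0, 2.4, -1.6, 0, 1], [0, 0, 0, 2.4, -1.6, 0, 1], [0, 0, 0, 2.4, -1.6, 0, 1], [0, 0, 0, 2.4, -1.6, 0, 1], [0, 0, 0, 0, 0, 0, 1], [0, 0, 0, 0, 0, 0, 1], [0, 0, 0, 0, 0, 0, 1]]}}

```text
t: 35.0
tool_pos: [0.2903, -0.55, 0.1969]
tool_rot: [-0.051, 3.141, 0.0]
contact_force: [0.0, 0.3, -0.9]
opening: 0.0852
```

```bash
python3 - <<'E'
from h import *
np.set_printoptions(precision=4,suppress=True)
b,d=grab("top","t5"); W=xyz("top",d)
dep(W,"bar",174,207,32,.015,.028); dep(W,"carriage",414,201,26,.02,.036)
dep(W,"motor",251,235,14,.061,.072);dep(W,"nut",348,173,12,.03,.045)
dep(W,"housing+",251,235,14,.018,.03)
cv2.imwrite("pics/v7.png",np.hstack([cv2.resize(b[170:245,140:205],None,fx=5,fy=5,interpolation=cv2.INTER_CUBIC),cv2.resize(b[165:240,384:444],None,fx=5,fy=5,interpolation=cv2.INTER_CUBIC),cv2.resize(b[216:253,233:268],None,fx=5*75/37*.4,fy=5*75/37,interpolation=cv2.INTER_CUBIC)[:, :0],]))
cv2.imwrite("pics/v8.png",cv2.resize(b[215:255,230:272],None,fx=12,fy=12,interpolation=cv2.INTER_CUBIC))
E
```

```text
bar 453 [0.5299 0.3733 0.0211] [  0.5302   0.3739 120.1639  35.6274 -18.9991] pca yaw -19.0
carriage 533 [ 0.5339 -0.3689  0.0284] [ 0.5342 -0.3694 89.7434 54.7881  1.1996] pca yaw 1.4
motor 206 [0.4362 0.1322 0.0665] [ 0.4362  0.1327 42.1419 40.8362 88.7881] pca yaw -24.5
nut 41 [ 0.6239 -0.1675  0.0366] [ 0.6244 -0.1678 18.9399 18.8801 87.8116] pca yaw 85.5
housing+ 113 [0.4349 0.1263 0.0243] [ 0.4368  0.1341 61.2088 60.3817 88.7093] pca yaw -2.9
```

View pics/v7.png

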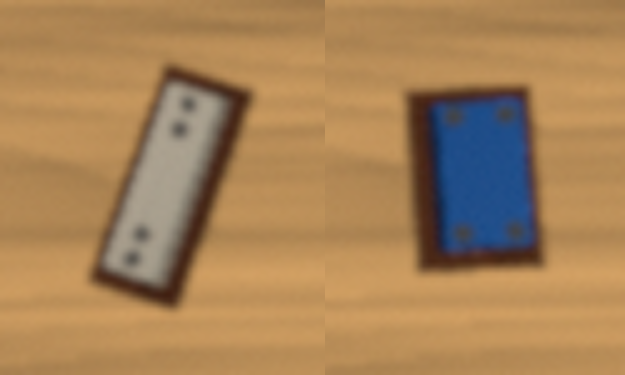

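View pics/v8.png

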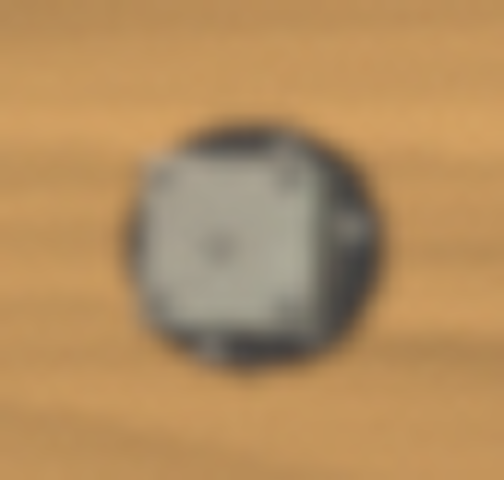

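```bash
python3 - <<'E'
from h import *
np.set_printoptions(precision=4,suppress=True)
b=cv2.imread("pics/t5.png")
k=blob(b,(414,201),26,lambda h:(h[...,0]>95)&(h[...,0]<130)&(h[...,1]>100)); print("carr",rect(ray("top",k,.029)))
k=blob(b,(414,201),30,lambda h:((h[...,2]<118)&(h[...,1]>80))|((h[...,0]>95)&(h[...,0]<130))); print("tile+carr",rect(ray("top",k,.005)))
s,_=grab("side","s5")
go(.438,.130,.15,88.8)
k=blob(s,(337,140),24,lambda h:(h[...,0]>95)&(h[...,0]<130)&(h[...,1]>100)&(h[...,2]>75)); print("carr side top",rect(ray("side",k,.029)))
cv2.imwrite("pics/v9.png",cv2.resize(s[115:165,305:370],None,fx=8,fy=8,interpolation=cv2.INTER_CUBIC))
E
```

```text
carr [ 0.5342 -0.3691 90.8658 56.8121  1.874 ]
tile+carr [  0.5343  -0.3706 111.5397  76.917    2.0997]
phi now -178.04 tilt 0.02 turn 1.6260 | shift before turn: [-17.02  67.41   4.68] after turn: [68.25 13.27  4.68]
carr side top [ 0.5336 -0.3694 88.585  51.4397  1.5104]
```

View pics/v9.png

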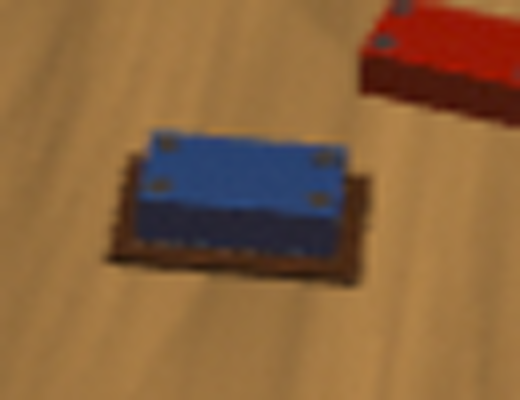

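The carriage in the side crop (at (240,190)) sits squarely in its tile margins, and the estimates agree within about 1.5 mm. The bar is good too. Next the motor, with the jaws turned to 88.8°.

Emit:
{"fn": "jog_arm", "kwargs": {"deltas": [[0, 0, 0.116, 0, 0, 0, 1], [0, 0, 0.116, 0, 0, 0, 1], [0, 0, 0.116, 0, 0, 0, 1], [0, 0, 0.116, 0, 0, 0, 1], [0, 0, 0.116, 0, 0, 0, 1], [0, 0, 0.116, 0, 0, 0, 1], [0, 0, 0.116, 0, 0, 0, 1], [0, 0, 0.116, 0, 0, 0, 1], [0, 0, 0.116, 0, 0, 0, 1], [0, 0, 0.116, 0, 0, 0, 1], [0, 0, 0.116, 0, 0, 0, 1], [0, 0, 0.116, 0, 0, 0, 1]]}}

```text
t: 36.1
tool_pos: [0.2915, -0.5494, 0.1968]
tool_rot: [1.979, 2.44, 0.0]
contact_force: [-0.1, 0.9, 0.7]
opening: 0.0854
```

Emit:
{"fn": "jog_arm", "kwargs": {"deltas": [[0, 0, 0.116, 0, 0, 0, 1], [0, 0, 0.118, 0, 0, 0, 1], [0, 0, 0, 2.53, 0.49, 0, 1], [0, 0, 0, 2.53, 0.49, 0, 1], [0, 0, 0, 2.53, 0.49, 0, 1], [0, 0, 0, 2.53, 0.49, 0, 1], [0, 0, 0, 2.53, 0.49, 0, 1], [0, 0, 0, 2.53, 0.49, 0, 1], [0, 0, 0, 2.53, 0.49, 0, 1], [0, 0, 0, 2.53, 0.49, 0, 1], [0, 0, 0, 2.53, 0.49, 0, 1], [0, 0, 0, 2.53, 0.49, 0, 1]]}}

```text
t: 37.1
tool_pos: [0.3456, -0.2963, 0.1969]
tool_rot: [2.244, 2.199, 0.0]
contact_force: [0.6, 0.6, 0.3]
opening: 0.0855
```

Emit:
{"fn": "jog_arm", "kwargs": {"deltas": [[0, 0, 0, 2.53, 0.49, 0, 1], [0, 0, 0, 2.53, 0.49, 0, 1], [0, 0, 0, 2.53, 0.49, 0, 1], [0, 0, 0, 2.53, 0.49, 0, 1], [0, 0, 0, 2.53, 0.49, 0, 1], [0, 0, 0, 2.53, 0.49, 0, 1], [0, 0, 0, 2.53, 0.49, 0, 1], [0, 0, 0, 2.53, 0.49, 0, 1], [0, 0, 0, 2.53, 0.49, 0, 1], [0, 0, 0, 2.53, 0.49, 0, 1], [0, 0, 0, 2.53, 0.49, 0, 1], [0, 0, 0, 2.53, 0.49, 0, 1]]}}

```text
t: 38.1
tool_pos: [0.4104, 0.0061, 0.197]
tool_rot: [2.243, 2.199, 0.001]
contact_force: [0.6, 1.1, 0.2]
opening: 0.0855
```

Emit:
{"fn": "jog_arm", "kwargs": {"deltas": [[0, 0, 0, 2.53, 0.49, 0, 1], [0, 0, 0, 2.53, 0.49, 0, 1], [0, 0, 0, 2.53, 0.49, 0, 1], [0, 0, 0, 2.53, 0.49, 0, 1], [0, 0, 0, 2.53, 0.49, 0, 1], [0, 0, 0, 0, 0, 2, 1], [0, 0, 0, 0, 0, 2, 1], [0, 0, 0, 0, 0, 0, 1], [0, 0, 0, 0, 0, 0, 1], [0, 0, 0, 0, 0, 0, 1], [0, 0, 0, 0, 0, 0, 1], [0, 0, 0, 0, 0, 0, 1]]}}

```text
t: 39.1
tool_pos: [0.4385, 0.1298, 0.1583]
tool_rot: [2.245, 2.195, 0.003]
contact_force: [0.3, 0.3, 0.1]
opening: 0.0853
```

```bash
python3 - <<'E'
from h import *
go(.438,.130,.057,88.8)
E
```

```text
phi now 88.72 tilt 0.15 turn -0.0014 | shift before turn: [ 1.000e-02 -5.000e-02  1.013e+01] after turn: [ 1.000e-02 -5.000e-02  1.013e+01]
```

Emit:
{"fn": "jog_arm", "kwargs": {"deltas": [[0, 0, 0, 0, -0.05, 2.5, 1], [0, 0, 0, 0, 0, 2.5, 1], [0, 0, 0, 0, 0, 2.5, 1], [0, 0, 0, 0, 0, 1.6, 1], [0, 0, 0, 0, 0, 1, 0.9], [0, 0, 0, 0, 0, 0, 0.8], [0, 0, 0, 0, 0, 0, 0.7], [0, 0, 0, 0, 0, 0, 0.62], [0, 0, 0, 0, 0, 0, 0.56], [0, 0, 0, 0, 0, 0, 0.52], [0, 0, 0, 0, 0, 0, 0.46], [0, 0, 0, 0, 0, 0, 0.4]]}}

```text
t: 40.1
tool_pos: [0.4382, 0.13, 0.0572]
tool_rot: [2.245, 2.196, 0.003]
contact_force: [-0.5, -0.9, 6.6]
opening: 0.0416
```

Emit:
{"fn": "jog_arm", "kwargs": {"deltas": [[0, 0, 0, 0, 0, 0, 0.2], [0, 0, 0, 0, 0, 0, 0.2], [0, 0, 0, 0, 0, 0, 0.2], [0, 0, 0, 0, 0, -1, 0.2], [0, 0, 0, 0, 0, -2, 0.2], [0, 0, 0, 0, 0, -2, 0.2], [0, 0, 0, 0, 0, -1, 0.2], [0, 0, 0, 0, 0, 0, 0.2], [0, 0, 0, 0, 0, 0, 0.2], [0, 0, 0, 0, 0, 0, 0.2], [0, 0, 0, 0, 0, 0, 0.2]]}}

```text
t: 41.02
tool_pos: [0.436, 0.1297, 0.1142]
tool_rot: [-2.244, -2.196, 0.004]
contact_force: [0.1, 0.1, -2.5]
opening: 0.0413
```

```bash
python3 - <<'E'
from h import *
go(.6455,-.0145,.0385,88.8); print(ctrl.get_obs()["opening"])
E
```

```text
phi now 88.74 tilt 0.17 turn -0.0011 | shift before turn: [-13.96  21.26   7.57] after turn: [-13.98  21.24   7.57]
0.041349734867720346
```

Emit:
{"fn": "jog_arm", "kwargs": {"deltas": [[0, 0, 0, -1.4, 2.13, 0, 0.2], [0, 0, 0, -1.4, 2.13, 0, 0.2], [0, 0, 0, -1.4, 2.13, 0, 0.2], [0, 0, 0, -1.4, 2.13, 0, 0.2], [0, 0, 0, -1.4, 2.13, 0, 0.2], [0, 0, 0, -1.4, 2.13, 0, 0.2], [0, 0, 0, -1.4, 2.13, 0, 0.2], [0, 0, 0, -1.4, 2.13, 0, 0.2], [0, 0, 0, -1.4, 2.13, 0, 0.2], [0, 0, 0, -1.4, 2.13, 0, 0.2], [0, 0, 0, 0, 0, 2, 0.2], [0, 0, 0, 0, 0, 2, 0.2]]}}

```text
t: 42.02
tool_pos: [0.649, -0.016, 0.0756]
tool_rot: [2.246, 2.194, 0.002]
contact_force: [-1.0, 1.2, -1.7]
opening: 0.0417
```

Emit:
{"fn": "jog_arm", "kwargs": {"deltas": [[0, 0, 0, 0, 0, 1, 0.2], [0, 0, 0, 0, 0, 0, 0.2], [0, 0, 0, 0, 0, 0, 0.2], [0, 0, 0, 0, 0, 0, 0.2], [0, 0, 0, 0, 0, 0, 0.2], [0, 0, 0, 0, 0, 0, 0.2], [0, 0, 0, 0, 0, 0, 0.2], [0, 0, 0, 0, 0, 0, 0.2]]}}

```text
t: 42.68
tool_pos: [0.6474, -0.0147, 0.0667]
tool_rot: [2.245, 2.196, 0.001]
contact_force: [-0.3, -0.5, -2.4]
opening: 0.0413
```

```bash
python3 - <<'E'
from h import *
go(.6455,-.0145,.0385,88.8)
E
```

```text
phi now 88.75 tilt 0.07 turn -0.0009 | shift before turn: [ 0.02 -0.19  2.82] after turn: [ 0.02 -0.19  2.82]
```

Emit:
{"fn": "jog_arm", "kwargs": {"deltas": [[0, 0, 0, 0, -0.17, 1.2, 0.2], [0, 0, 0, 0, 0, 0.8, 0.2], [0, 0, 0, 0, 0, 0.5, 0.2], [0, 0, 0, 0, 0, 0.3, 0.2], [0, 0, 0, 0, 0, 0, 0.2], [0, 0, 0, 0, 0, 0, 0.2], [0, 0, 0, 0, 0, 0, 0.48], [0, 0, 0, 0, 0, 0, 0.49], [0, 0, 0, 0, 0, 0, 0.51], [0, 0, 0, 0, 0, 0, 0.53], [0, 0, 0, 0, 0, 0, 0.56], [0, 0, 0, 0, 0, 0, 0.6]]}}

```text
t: 43.68
tool_pos: [0.6454, -0.0147, 0.0376]
tool_rot: [-2.246, -2.197, 0.0]
contact_force: [0.2, 0.3, -0.5]
opening: 0.0514
```

Emit:
{"fn": "jog_arm", "kwargs": {"deltas": [[0, 0, 0, 0, 0, 0, 0.7], [0, 0, 0, 0, 0, 0, 0.8], [0, 0, 0, 0, 0, -1, 0.9], [0, 0, 0, 0, 0, -2.5, 1], [0, 0, 0, 0, 0, -2.5, 1], [0, 0, 0, 0, 0, -2.5, 1], [0, 0, 0, 0, 0, -2.5, 1], [0, 0, 0, 0, 0, -2.5, 1], [0, 0, 0, 0, 0, -2.5, 1], [0, 0, 0, -1.85, -1.85, 0, 1], [0, 0, 0, -1.85, -1.85, 0, 1], [0, 0, 0, -1.85, -1.85, 0, 1]]}}

```text
t: 44.68
tool_pos: [0.5885, -0.0694, 0.1997]
tool_rot: [2.243, 2.197, 0.002]
contact_force: [-0.1, 0.4, -0.3]
opening: 0.0852
```

Emit:
{"fn": "jog_arm", "kwargs": {"deltas": [[0, 0, 0, -1.85, -1.85, 0, 1], [0, 0, 0, -1.85, -1.85, 0, 1], [0, 0, 0, -1.85, -1.85, 0, 1], [0, 0, 0, -1.85, -1.85, 0, 1], [0, 0, 0, -1.85, -1.85, 0, 1], [0, 0, 0, -1.85, -1.85, 0, 1], [0, 0, 0, -1.85, -1.85, 0, 1], [0, 0, 0, -1.85, -1.85, 0, 1], [0, 0, 0, -1.85, -1.85, 0, 1], [0, 0, 0, -1.85, -1.85, 0, 1], [0, 0, 0, 0, 0, 0, 1], [0, 0, 0, 0, 0, 0, 1]]}}

```text
t: 45.68
tool_pos: [0.3992, -0.2506, 0.1986]
tool_rot: [2.248, 2.193, 0.001]
contact_force: [0.8, -0.0, 0.5]
opening: 0.0855
```

```bash
python3 - <<'E'
from h import *
np.set_printoptions(precision=4,suppress=True)
b,d=grab("top","t6"); W=xyz("top",d)
dep(W,"motor",298,168,14,.042,.055); dep(W,"housing",251,235,14,.022,.027)
k=blob(b,(250,235),15,lambda h:(h[...,1]<100)&(h[...,2]<120)); (c,r)=cv2.minEnclosingCircle(k.astype(np.float32)); print("housing col",c,r,ray("top",[c],.024)[0])
o=blob(b,(298,168),17,lambda h:((h[...,2]<118)&(h[...,1]>80))|(h[...,1]<80)); print("tile outer",rect(ray("top",o,.005)))
print("motor col",rect(ray("top",blob(b,(298,168),12,lambda h:(h[...,1]<75)&(h[...,2]>100)),.047)))
cv2.imwrite("pics/v10.png",np.hstack([cv2.resize(b[150:185,281:316],None,fx=11,fy=11,interpolation=cv2.INTER_CUBIC),cv2.resize(b[218:253,233:268],None,fx=11,fy=11,interpolation=cv2.INTER_CUBIC)]))
E
```

```text
motor 191 [ 0.643  -0.0113  0.0472] [ 0.6435 -0.0111 41.0335 39.847  -1.2428] pca yaw 39.3
housing 250 [0.436  0.1334 0.0243] [ 0.4368  0.134  60.9728 60.4111 88.9239] pca yaw 86.7
housing col (250.83148193359375, 235.33767700195312) 10.318257331848145 [0.4357 0.1316 0.024 ]
tile outer [ 0.6433 -0.0123 63.5439 62.7989 88.7933]
motor col [ 0.6441 -0.0135 44.7562 41.4783 88.7933]
```

View pics/v10.png

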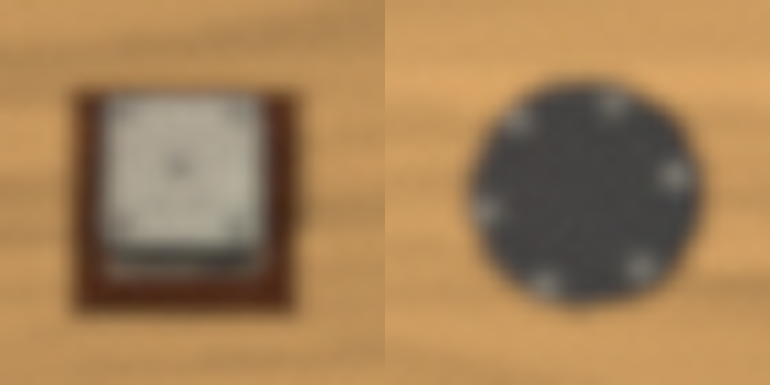

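The motor stands on its outline (left crop), measured within 0.5 mm. The housing is clear at (251,235). Now fetch the housing.

```bash
python3 - <<'E'
from h import *
go(.4385,.1303,.1)
E
```

```text
phi now 88.68 tilt 0.07 turn -0.0000 | shift before turn: [38.11  3.    9.85] after turn: [38.11  3.    9.85]
```

Emit:
{"fn": "jog_arm", "kwargs": {"deltas": [[0, 0, 0, 2.54, 0.2, 0, 1], [0, 0, 0, 2.54, 0.2, 0, 1], [0, 0, 0, 2.54, 0.2, 0, 1], [0, 0, 0, 2.54, 0.2, 0, 1], [0, 0, 0, 2.54, 0.2, 0, 1], [0, 0, 0, 2.54, 0.2, 0, 1], [0, 0, 0, 2.54, 0.2, 0, 1], [0, 0, 0, 2.54, 0.2, 0, 1], [0, 0, 0, 2.54, 0.2, 0, 1], [0, 0, 0, 2.54, 0.2, 0, 1], [0, 0, 0, 2.54, 0.2, 0, 1], [0, 0, 0, 2.54, 0.2, 0, 1]]}}

```text
t: 46.73
tool_pos: [0.4304, 0.0568, 0.1983]
tool_rot: [2.243, 2.199, 0.001]
contact_force: [1.0, 0.6, 1.0]
opening: 0.0854
```

Emit:
{"fn": "jog_arm", "kwargs": {"deltas": [[0, 0, 0, 2.54, 0.2, 0, 1], [0, 0, 0, 2.54, 0.2, 0, 1], [0, 0, 0, 2.54, 0.2, 0, 1], [0, 0, 0, 0, 0, 2.5, 1], [0, 0, 0, 0, 0, 2.5, 1], [0, 0, 0, 0, 0, 2.5, 1], [0, 0, 0, 0, 0, 2.3, 1], [0, 0, 0, 0, 0, 0, 1], [0, 0, 0, 0, 0, 0, 1], [0, 0, 0, 0, 0, 0, 1], [0, 0, 0, 0, 0, 0, 1], [0, 0, 0, 0, 0, 0, 1]]}}

```text
t: 47.73
tool_pos: [0.4394, 0.1307, 0.1019]
tool_rot: [2.244, 2.196, 0.005]
contact_force: [0.6, 0.4, 0.4]
opening: 0.0857
```

Emit:
{"fn": "jog_arm", "kwargs": {"deltas": [[0, 0, 0, 0, 0, 0, 1], [0, 0, 0, 0, 0, 0, 1], [0, 0, 0, 0, 0, 0, 1]]}}

```text
t: 47.98
tool_pos: [0.4383, 0.1303, 0.1004]
tool_rot: [2.246, 2.196, 0.001]
contact_force: [0.1, -0.3, 0.3]
opening: 0.0856
```

```bash
python3 - <<'E'
from h import *
go(.4385,.1303,.027)
E
```

```text
phi now 88.73 tilt 0.05 turn -0.0000 | shift before turn: [-0.    0.02  7.34] after turn: [-0.    0.02  7.34]
```

Emit:
{"fn": "jog_arm", "kwargs": {"deltas": [[0, 0, 0, 0, 0, 2.5, 1], [0, 0, 0, 0, 0, 2.5, 1], [0, 0, 0, 0, 0, 1.6, 1], [0, 0, 0, 0, 0, 0.7, 1], [0, 0, 0, 0, 0, 0, 1], [0, 0, 0, 0, 0, 0, 0.92], [0, 0, 0, 0, 0, 0, 0.87], [0, 0, 0, 0, 0, 0, 0.82], [0, 0, 0, 0, 0, 0, 0.77], [0, 0, 0, 0, 0, 0, 0.72], [0, 0, 0, 0, 0, 0, 0.65], [0, 0, 0, 0, 0, 0, 0.5]]}}

```text
t: 48.98
tool_pos: [0.4387, 0.1305, 0.0283]
tool_rot: [2.245, 2.197, 0.001]
contact_force: [-2.6, -0.8, 6.7]
opening: 0.0626
```

Emit:
{"fn": "jog_arm", "kwargs": {"deltas": [[0, 0, 0, 0, 0, 0, 0.5], [0, 0, 0, 0, 0, 0, 0.5], [0, 0, 0, 0, 0, 0, 0.5], [0, 0, 0, 0, 0, -1, 0.5], [0, 0, 0, 0, 0, -2, 0.5], [0, 0, 0, 0, 0, -2, 0.5], [0, 0, 0, 0, 0, -1, 0.5], [0, 0, 0, 0, 0, 0, 0.5], [0, 0, 0, 0, 0, 0, 0.5], [0, 0, 0, 0, 0, 0, 0.5], [0, 0, 0, 0, 0, 0, 0.5], [0, 0, 0, 0, 0, 0, 0.5]]}}

```text
t: 49.98
tool_pos: [0.437, 0.1302, 0.0854]
tool_rot: [-2.245, -2.196, 0.003]
contact_force: [0.0, -0.8, -1.6]
opening: 0.0622
```

```bash
python3 - <<'E'
from h import *
go(.6462,.1638,.0325); print(ctrl.get_obs()["opening"])
E
```

```text
phi now 88.74 tilt 0.15 turn -0.0000 | shift before turn: [ 3.82 20.84  5.29] after turn: [ 3.82 20.84  5.29]
0.06220527766226828
```

Emit:
{"fn": "jog_arm", "kwargs": {"deltas": [[0, 0, 0, 0.42, 2.32, 0, 0.5], [0, 0, 0, 0.42, 2.32, 0, 0.5], [0, 0, 0, 0.42, 2.32, 0, 0.5], [0, 0, 0, 0.42, 2.32, 0, 0.5], [0, 0, 0, 0.42, 2.32, 0, 0.5], [0, 0, 0, 0.42, 2.32, 0, 0.5], [0, 0, 0, 0.42, 2.32, 0, 0.5], [0, 0, 0, 0.42, 2.32, 0, 0.5], [0, 0, 0, 0.42, 2.32, 0, 0.5], [0, 0, 0, 0, 0, 2, 0.5], [0, 0, 0, 0, 0, 1, 0.5], [0, 0, 0, 0, 0, 0, 0.5]]}}

```text
t: 50.98
tool_pos: [0.6442, 0.1631, 0.0517]
tool_rot: [-2.242, -2.193, 0.011]
contact_force: [-1.8, 0.0, -2.0]
opening: 0.0622
```

Emit:
{"fn": "jog_arm", "kwargs": {"deltas": [[0, 0, 0, 0, 0, 0, 0.5], [0, 0, 0, 0, 0, 0, 0.5], [0, 0, 0, 0, 0, 0, 0.5], [0, 0, 0, 0, 0, 0, 0.5], [0, 0, 0, 0, 0, 0, 0.5], [0, 0, 0, 0, 0, 0, 0.5], [0, 0, 0, 0, 0, 0, 0.5]]}}

```text
t: 51.57
tool_pos: [0.6477, 0.1636, 0.0573]
tool_rot: [2.245, 2.197, 0.001]
contact_force: [-0.4, 0.1, -1.9]
opening: 0.0626
```

```bash
python3 - <<'E'
from h import *
go(.6462,.1638,.0325)
E
```

```text
phi now 88.74 tilt 0.04 turn -0.0000 | shift before turn: [ 0.02 -0.15  2.48] after turn: [ 0.02 -0.15  2.48]
```

Emit:
{"fn": "jog_arm", "kwargs": {"deltas": [[0, 0, 0, 0, -0.12, 1, 0.5], [0, 0, 0, 0, 0, 0.8, 0.5], [0, 0, 0, 0, 0, 0.4, 0.5], [0, 0, 0, 0, 0, 0.25, 0.5], [0, 0, 0, 0, 0, 0, 0.5], [0, 0, 0, 0, 0, 0, 0.5], [0, 0, 0, 0, 0, 0, 0.73], [0, 0, 0, 0, 0, 0, 0.74], [0, 0, 0, 0, 0, 0, 0.76], [0, 0, 0, 0, 0, 0, 0.78], [0, 0, 0, 0, 0, 0, 0.82], [0, 0, 0, 0, 0, 0, 0.87]]}}

```text
t: 52.57
tool_pos: [0.6463, 0.1636, 0.0319]
tool_rot: [-2.246, -2.197, 0.0]
contact_force: [0.5, -0.2, -0.8]
opening: 0.074
```

Emit:
{"fn": "jog_arm", "kwargs": {"deltas": [[0, 0, 0, 0, 0, 0, 0.93], [0, 0, 0, 0, 0, 0, 1], [0, 0, 0, 0, 0, 0, 1], [0, 0, 0, 0, 0, -0.5, 1], [0, 0, 0, 0, 0, -1, 1], [0, 0, 0, 0, 0, -2.5, 1], [0, 0, 0, 0, 0, -2.5, 1], [0, 0, 0, 0, 0, -2.5, 1], [0, 0, 0, 0, 0, -2.5, 1], [0, 0, 0, 0, 0, -2.5, 1], [0, 0, 0, 0, 0, -2.5, 1], [0, 0, 0, -2.4, -1.13, 0, 1]]}}

```text
t: 53.57
tool_pos: [0.6387, 0.1426, 0.2063]
tool_rot: [2.237, 2.195, 0.019]
contact_force: [0.8, -0.5, 0.6]
opening: 0.0854
```

Emit:
{"fn": "jog_arm", "kwargs": {"deltas": [[0, 0, 0, -2.4, -1.13, 0, 1], [0, 0, 0, -2.4, -1.13, 0, 1], [0, 0, 0, -2.4, -1.13, 0, 1], [0, 0, 0, -2.4, -1.13, 0, 1], [0, 0, 0, -2.4, -1.13, 0, 1], [0, 0, 0, -2.4, -1.13, 0, 1], [0, 0, 0, -2.4, -1.13, 0, 1], [0, 0, 0, -2.4, -1.13, 0, 1], [0, 0, 0, -2.4, -1.13, 0, 1], [0, 0, 0, -2.4, -1.13, 0, 1], [0, 0, 0, -2.4, -1.13, 0, 1], [0, 0, 0, -2.4, -1.13, 0, 1]]}}

```text
t: 54.57
tool_pos: [0.4921, -0.1462, 0.1987]
tool_rot: [2.244, 2.196, 0.001]
contact_force: [0.4, 0.7, 0.4]
opening: 0.0855
```

Emit:
{"fn": "jog_arm", "kwargs": {"deltas": [[0, 0, 0, -2.4, -1.13, 0, 1], [0, 0, 0, -2.4, -1.13, 0, 1], [0, 0, 0, -2.4, -1.13, 0, 1], [0, 0, 0, -2.4, -1.13, 0, 1], [0, 0, 0, -2.4, -1.13, 0, 1], [0, 0, 0, -2.4, -1.13, 0, 1], [0, 0, 0, -2.4, -1.13, 0, 1], [0, 0, 0, -2.4, -1.13, 0, 1], [0, 0, 0, -2.4, -1.13, 0, 1], [0, 0, 0, -2.4, -1.13, 0, 1], [0, 0, 0, -2.4, -1.13, 0, 1], [0, 0, 0, -2.4, -1.13, 0, 1]]}}

```text
t: 55.57
tool_pos: [0.3501, -0.4313, 0.1987]
tool_rot: [2.245, 2.196, -0.001]
contact_force: [0.8, -0.1, 0.0]
opening: 0.0858
```

Emit:
{"fn": "jog_arm", "kwargs": {"deltas": [[0, 0, 0, -2.4, -1.13, 0, 1], [0, 0, 0, -2.4, -1.13, 0, 1], [0, 0, 0, -2.4, -1.13, 0, 1], [0, 0, 0, 0, 0, 0, 1], [0, 0, 0, 0, 0, 0, 1], [0, 0, 0, 0, 0, 0, 1]]}}

```text
t: 56.07
tool_pos: [0.3154, -0.501, 0.1979]
tool_rot: [2.246, 2.196, 0.0]
contact_force: [0.6, -0.0, 0.5]
opening: 0.0856
```

```bash
python3 - <<'E'
from h import *
np.set_printoptions(precision=4,suppress=True)
b,d=grab("top","t7"); W=xyz("top",d); s,_=grab("side","s7")
dep(W,"housing",240,169,20,.027,.032);dep(W,"bar",174,207,32,.0195,.028); dep(W,"carriage",414,201,26,.0275,.036)
dep(W,"motor",298,168,14,.045,.055);dep(W,"nut",348,173,12,.03,.045)
o=blob(b,(240,169),23,lambda h:((h[...,2]<118)&(h[...,1]>80))|(h[...,1]<80)); print("housing tile outer",rect(ray("top",o,.005)))
cv2.imwrite("pics/v11.png",np.vstack([cv2.resize(b[140:240,140:440],None,fx=2.6,fy=2.6,interpolation=cv2.INTER_CUBIC),cv2.resize(s[120:350,170:470],(780,320),interpolation=cv2.INTER_CUBIC)]))
E
```

```text
housing 248 [0.6458 0.1658 0.0294] [ 0.6456  0.1671 61.2456 61.0622 34.0697] pca yaw 49.6
bar 337 [0.5291 0.3739 0.0222] [  0.5304   0.3739 119.7885  35.2417 -19.0501] pca yaw -19.3
carriage 354 [ 0.5334 -0.3704  0.0297] [ 0.5343 -0.3695 89.1823 53.2315  1.4363] pca yaw 2.9
motor 151 [ 0.6432 -0.0113  0.048 ] [ 0.643  -0.0112 40.6891 39.6051 -0.9226] pca yaw -74.0
nut 40 [ 0.6239 -0.1672  0.0372] [ 0.6245 -0.1673 18.8587 18.5563 -6.8771] pca yaw -22.4
housing tile outer [ 0.6441  0.1672 86.2274 86.1034 70.871 ]
```

View pics/v11.png

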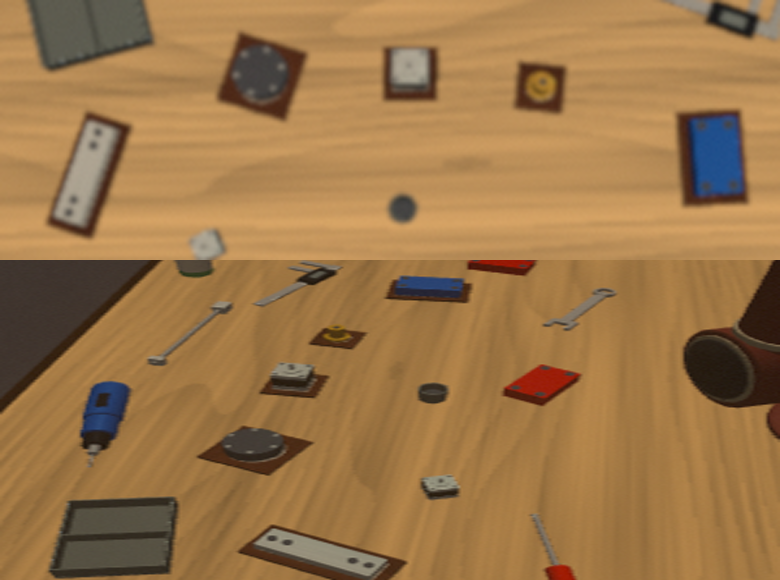

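```bash
python3 - <<'E'
from h import *
np.set_printoptions(precision=4,suppress=True)
b=cv2.imread("pics/t7.png"); s=cv2.imread("pics/s7.png"); s0=cv2.imread("pics/side0.png")
k=blob(b,(240,168),18,lambda h:(h[...,1]<95)&(h[...,2]<125)); (c,r)=cv2.minEnclosingCircle(cv2.convexHull(k.astype(np.float32))); print("housing top",ray("top",[c],.029)[0],r)
k=pale(s0,(268,257),22,lo=100,smax=90); print("side pale housing",rect(ray("side",k,.005)))
k=pale(s0,(335,142),20,lo=100,smax=90); print("side pale carriage",rect(ray("side",k,.005)))
k=blob(s,(268,253),22,lambda h:(h[...,1]<95)&(h[...,2]<110)&(h[...,2]>50)); print("housing side",rect(ray("side",k,.029)))
cv2.imwrite("pics/v12.png",np.hstack([cv2.resize(b[148:190,219:261],None,fx=9,fy=9,interpolation=cv2.INTER_CUBIC),cv2.resize(s[234:276,247:289],None,fx=9,fy=9,interpolation=cv2.INTER_CUBIC)]))
E
```

```text
housing top [0.6431 0.1648 0.029 ] 11.21425724029541
side pale housing [ 0.6443  0.1656 63.0188 59.8476  9.7775]
side pale carriage [ 0.5348 -0.3726 90.1744 52.57    1.8508]
housing side [  0.6452   0.1664  62.5526  61.6352 -30.4797]
```

View pics/v12.png

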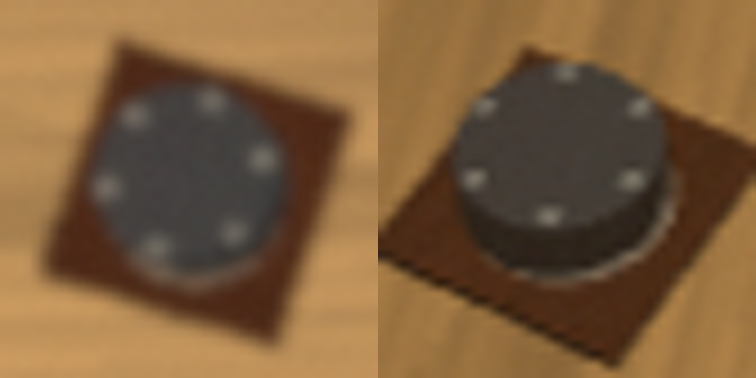

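The crop shows a thin pale sliver on the housing's −x side, so it sits about 1.5 mm too far +x. The carriage measures about 1.7 mm too far +y. I have time, so I'll square both up by closing the jaws at the corrected centre. Carriage first.

Emit:
{"fn": "jog_arm", "kwargs": {"deltas": [[0, 0, -0.116, 0, 0, 0, 1], [0, 0, -0.116, 0, 0, 0, 1], [0, 0, -0.116, 0, 0, 0, 1], [0, 0, -0.116, 0, 0, 0, 1], [0, 0, -0.116, 0, 0, 0, 1], [0, 0, -0.116, 0, 0, 0, 1], [0, 0, -0.116, 0, 0, 0, 1], [0, 0, -0.116, 0, 0, 0, 1], [0, 0, -0.116, 0, 0, 0, 1], [0, 0, -0.116, 0, 0, 0, 1], [0, 0, -0.116, 0, 0, 0, 1], [0, 0, -0.116, 0, 0, 0, 1]]}}

```text
t: 57.17
tool_pos: [0.316, -0.5002, 0.1975]
tool_rot: [0.303, 3.127, 0.0]
contact_force: [0.0, -0.3, -1.2]
opening: 0.0855
```

Emit:
{"fn": "jog_arm", "kwargs": {"deltas": [[0, 0, -0.116, 0, 0, 0, 1], [0, 0, -0.116, 0, 0, 0, 1], [0, 0, 0, 0, 0, 0, 1], [0, 0, 0, 0, 0, 0, 1], [0, 0, 0, 0, 0, 0, 1]]}}

```text
t: 57.58
tool_pos: [0.3156, -0.5008, 0.1974]
tool_rot: [-0.046, 3.141, -0.0]
contact_force: [-0.2, 0.7, 0.2]
opening: 0.0854
```

```bash
python3 - <<'E'
from h import *
go(.5366,-.3756,.1,181.9)
E
```

```text
phi now -178.30 tilt 0.00 turn -0.0036 | shift before turn: [-22.46  11.86   9.74] after turn: [-22.5   11.78   9.74]
```

Emit:
{"fn": "jog_arm", "kwargs": {"deltas": [[0, 0, -0.0036, -2.25, 1.18, 0, 1], [0, 0, 0, -2.25, 1.18, 0, 1], [0, 0, 0, -2.25, 1.18, 0, 1], [0, 0, 0, -2.25, 1.18, 0, 1], [0, 0, 0, -2.25, 1.18, 0, 1], [0, 0, 0, -2.25, 1.18, 0, 1], [0, 0, 0, -2.25, 1.18, 0, 1], [0, 0, 0, -2.25, 1.18, 0, 1], [0, 0, 0, -2.25, 1.18, 0, 1], [0, 0, 0, -2.25, 1.18, 0, 1], [0, 0, 0, 0, 0, 2.5, 1], [0, 0, 0, 0, 0, 2.5, 1]]}}

```text
t: 58.58
tool_pos: [0.5388, -0.3755, 0.1494]
tool_rot: [-0.056, 3.137, -0.006]
contact_force: [-0.2, -0.2, -0.4]
opening: 0.0852
```

Emit:
{"fn": "jog_arm", "kwargs": {"deltas": [[0, 0, 0, 0, 0, 2.5, 1], [0, 0, 0, 0, 0, 2, 1], [0, 0, 0, 0, 0, 0, 1], [0, 0, 0, 0, 0, 0, 1], [0, 0, 0, 0, 0, 0, 1], [0, 0, 0, 0, 0, 0, 1], [0, 0, 0, 0, 0, 0, 1], [0, 0, 0, 0, 0, 0, 1], [0, 0, 0, 0, 0, 0, 1], [0, 0, 0, 0, 0, 0, 1], [0, 0, 0, 0, 0, 0, 1], [0, 0, 0, 0, 0, 0, 1]]}}

```text
t: 59.58
tool_pos: [0.5361, -0.3756, 0.1023]
tool_rot: [-0.055, 3.141, -0.0]
contact_force: [0.1, 0.5, 0.6]
opening: 0.0857
```

```bash
python3 - <<'E'
from h import *
go(.5366,-.3756,.032,181.9)
E
```

```text
phi now -178.01 tilt 0.00 turn 0.0016 | shift before turn: [-0.05 -0.    7.03] after turn: [-0.05 -0.    7.03]
```

Emit:
{"fn": "jog_arm", "kwargs": {"deltas": [[0, 0, 0, 0, 0, 2.5, 1], [0, 0, 0, 0, 0, 2.5, 1], [0, 0, 0, 0, 0, 1.3, 1], [0, 0, 0, 0, 0, 0.7, 1], [0, 0, 0, 0, 0, 0, 0.9], [0, 0, 0, 0, 0, 0, 0.82], [0, 0, 0, 0, 0, 0, 0.76], [0, 0, 0, 0, 0, 0, 0.72], [0, 0, 0, 0, 0, 0, 0.69], [0, 0, 0, 0, 0, 0, 0.66], [0, 0, 0, 0, 0, 0, 0.63], [0, 0, 0, 0, 0, 0, 0.6]], "grip_force": 25}}

```text
t: 60.58
tool_pos: [0.5366, -0.3759, 0.0333]
tool_rot: [-0.055, 3.14, -0.001]
contact_force: [-0.6, 2.0, 3.8]
opening: 0.0536
```

Emit:
{"fn": "jog_arm", "kwargs": {"deltas": [[0, 0, 0, 0, 0, 0, 0.6], [0, 0, 0, 0, 0, 0, 0.6], [0, 0, 0, 0, 0, 0, 0.63], [0, 0, 0, 0, 0, 0, 0.64], [0, 0, 0, 0, 0, 0, 0.66], [0, 0, 0, 0, 0, 0, 0.69], [0, 0, 0, 0, 0, 0, 0.74], [0, 0, 0, 0, 0, 0, 0.82], [0, 0, 0, 0, 0, 0, 0.9], [0, 0, 0, 0, 0, 0, 1], [0, 0, 0, 0, 0, 0, 1], [0, 0, 0, 0, 0, -1, 1]]}}

```text
t: 61.58
tool_pos: [0.5347, -0.3745, 0.0402]
tool_rot: [0.055, -3.138, -0.005]
contact_force: [0.4, 0.5, -0.8]
opening: 0.0852
```

Emit:
{"fn": "jog_arm", "kwargs": {"deltas": [[0, 0, 0, 0, 0, -2.5, 1], [0, 0, 0, 0, 0, -2.5, 1], [0, 0, 0, 0, 0, -2.5, 1], [0, 0, 0, 0, 0, -2.5, 1], [0, 0, 0, 0, 0, -2.5, 1], [0, 0, 0, 0, 0, -2.5, 1], [0, 0, 0.116, 0, 0, 0, 1], [0, 0, 0.116, 0, 0, 0, 1], [0, 0, 0.116, 0, 0, 0, 1], [0, 0, 0.116, 0, 0, 0, 1], [0, 0, 0.116, 0, 0, 0, 1], [0, 0, 0.116, 0, 0, 0, 1]]}}

```text
t: 62.58
tool_pos: [0.5361, -0.3756, 0.1933]
tool_rot: [1.028, 2.968, -0.001]
contact_force: [0.1, 0.4, 0.4]
opening: 0.0855
```

Emit:
{"fn": "jog_arm", "kwargs": {"deltas": [[0, 0, 0.116, 0, 0, 0, 1], [0, 0, 0.116, 0, 0, 0, 1], [0, 0, 0.116, 0, 0, 0, 1], [0, 0, 0.116, 0, 0, 0, 1], [0, 0, 0.116, 0, 0, 0, 1], [0, 0, 0.116, 0, 0, 0, 1], [0, 0, 0.116, 0, 0, 0, 1], [0, 0, 0.116, 0, 0, 0, 1], [0, 0, 0, 0, 0, 0, 1], [0, 0, 0, 0, 0, 0, 1], [0, 0, 0, 0, 0, 0, 1]]}}

```text
t: 63.5
tool_pos: [0.5361, -0.3757, 0.1928]
tool_rot: [2.239, 2.203, 0.0]
contact_force: [-0.5, 0.3, -0.6]
opening: 0.0856
```

```bash
python3 - <<'E'
from h import *
go(.6446,.1638,.19)
E
```

```text
phi now 89.08 tilt 0.03 turn -0.0000 | shift before turn: [54.11  9.99  0.28] after turn: [54.11  9.99  0.28]
```

Emit:
{"fn": "jog_arm", "kwargs": {"deltas": [[0, 0, 0, 2.46, 0.454, 0, 1], [0, 0, 0, 2.46, 0.454, 0, 1], [0, 0, 0, 2.46, 0.454, 0, 1], [0, 0, 0, 2.46, 0.454, 0, 1], [0, 0, 0, 2.46, 0.454, 0, 1], [0, 0, 0, 2.46, 0.454, 0, 1], [0, 0, 0, 2.46, 0.454, 0, 1], [0, 0, 0, 2.46, 0.454, 0, 1], [0, 0, 0, 2.46, 0.454, 0, 1], [0, 0, 0, 2.46, 0.454, 0, 1], [0, 0, 0, 2.46, 0.454, 0, 1], [0, 0, 0, 2.46, 0.454, 0, 1]]}}

```text
t: 64.5
tool_pos: [0.5961, -0.0802, 0.1926]
tool_rot: [2.239, 2.203, 0.0]
contact_force: [0.3, 0.9, 0.5]
opening: 0.0852
```

Emit:
{"fn": "jog_arm", "kwargs": {"deltas": [[0, 0, 0, 2.46, 0.454, 0, 1], [0, 0, 0, 2.46, 0.454, 0, 1], [0, 0, 0, 2.46, 0.454, 0, 1], [0, 0, 0, 2.46, 0.454, 0, 1], [0, 0, 0, 2.46, 0.454, 0, 1], [0, 0, 0, 2.46, 0.454, 0, 1], [0, 0, 0, 2.46, 0.454, 0, 1], [0, 0, 0, 2.46, 0.454, 0, 1], [0, 0, 0, 2.46, 0.454, 0, 1], [0, 0, 0, 2.46, 0.454, 0, 1], [0, 0, 0, 0, 0, 2.5, 1], [0, 0, 0, 0, 0, 2.5, 1]]}}

```text
t: 65.5
tool_pos: [0.6477, 0.1656, 0.1447]
tool_rot: [2.234, 2.203, 0.007]
contact_force: [-0.1, 0.4, -0.6]
opening: 0.0852
```

Emit:
{"fn": "jog_arm", "kwargs": {"deltas": [[0, 0, 0, 0, 0, 2.5, 1], [0, 0, 0, 0, 0, 1.5, 1], [0, 0, 0, 0, 0, 0, 1], [0, 0, 0, 0, 0, 0, 1], [0, 0, 0, 0, 0, 0, 1], [0, 0, 0, 0, 0, 0, 1], [0, 0, 0, 0, 0, 0, 1], [0, 0, 0, 0, 0, 0, 1], [0, 0, 0, 0, 0, 0, 1], [0, 0, 0, 0, 0, 0, 1], [0, 0, 0, 0, 0, 0, 1], [0, 0, 0, 0, 0, 0, 1]]}}

```text
t: 66.5
tool_pos: [0.6458, 0.1637, 0.1023]
tool_rot: [-2.242, -2.201, 0.0]
contact_force: [0.5, 0.2, 0.1]
opening: 0.0856
```

```bash
python3 - <<'E'
from h import *
go(.6446,.1638,.032)
E
```

```text
phi now 88.95 tilt 0.00 turn -0.0000 | shift before turn: [ 0.01 -0.12  7.03] after turn: [ 0.01 -0.12  7.03]
```

Emit:
{"fn": "jog_arm", "kwargs": {"deltas": [[0, 0, 0, 0, -0.12, 2.5, 1], [0, 0, 0, 0, 0, 2.5, 1], [0, 0, 0, 0, 0, 1.3, 1], [0, 0, 0, 0, 0, 0.7, 1], [0, 0, 0, 0, 0, 0, 1], [0, 0, 0, 0, 0, 0, 0.92], [0, 0, 0, 0, 0, 0, 0.87], [0, 0, 0, 0, 0, 0, 0.83], [0, 0, 0, 0, 0, 0, 0.8], [0, 0, 0, 0, 0, 0, 0.77], [0, 0, 0, 0, 0, 0, 0.74], [0, 0, 0, 0, 0, 0, 0.71]]}}

```text
t: 67.5
tool_pos: [0.6454, 0.1638, 0.0337]
tool_rot: [2.241, 2.2, 0.002]
contact_force: [-0.8, 0.2, 5.7]
opening: 0.0626
```

Emit:
{"fn": "jog_arm", "kwargs": {"deltas": [[0, 0, 0, 0, 0, 0, 0.7], [0, 0, 0, 0, 0, 0, 0.73], [0, 0, 0, 0, 0, 0, 0.75], [0, 0, 0, 0, 0, 0, 0.77], [0, 0, 0, 0, 0, 0, 0.8], [0, 0, 0, 0, 0, 0, 0.85], [0, 0, 0, 0, 0, 0, 0.92], [0, 0, 0, 0, 0, 0, 1], [0, 0, 0, 0, 0, 0, 1], [0, 0, 0, 0, 0, 0, 1], [0, 0, 0, 0, 0, -0.5, 1], [0, 0, 0, 0, 0, -1, 1]]}}

```text
t: 68.5
tool_pos: [0.6435, 0.1635, 0.0462]
tool_rot: [-2.24, -2.2, 0.004]
contact_force: [0.1, 0.4, -1.0]
opening: 0.0855
```

Emit:
{"fn": "jog_arm", "kwargs": {"deltas": [[0, 0, 0, 0, 0, -2.5, 1], [0, 0, 0, 0, 0, -2.5, 1], [0, 0, 0, 0, 0, -2.5, 1], [0, 0, 0, 0, 0, -2.5, 1], [0, 0, 0, 0, 0, -2.5, 1], [0, 0, 0, 0, 0, -2.5, 1], [0, 0, 0, -2.4, -1.13, 0, 1], [0, 0, 0, -2.4, -1.13, 0, 1], [0, 0, 0, -2.4, -1.13, 0, 1], [0, 0, 0, -2.4, -1.13, 0, 1], [0, 0, 0, -2.4, -1.13, 0, 1], [0, 0, 0, -2.4, -1.13, 0, 1]]}}

```text
t: 69.5
tool_pos: [0.5738, 0.02, 0.1986]
tool_rot: [2.241, 2.2, 0.002]
contact_force: [0.4, -0.2, -0.2]
opening: 0.0854
```

Emit:
{"fn": "jog_arm", "kwargs": {"deltas": [[0, 0, 0, -2.4, -1.13, 0, 1], [0, 0, 0, -2.4, -1.13, 0, 1], [0, 0, 0, -2.4, -1.13, 0, 1], [0, 0, 0, -2.4, -1.13, 0, 1], [0, 0, 0, -2.4, -1.13, 0, 1], [0, 0, 0, -2.4, -1.13, 0, 1], [0, 0, 0, -2.4, -1.13, 0, 1], [0, 0, 0, -2.4, -1.13, 0, 1], [0, 0, 0, -2.4, -1.13, 0, 1], [0, 0, 0, -2.4, -1.13, 0, 1], [0, 0, 0, -2.4, -1.13, 0, 1], [0, 0, 0, -2.4, -1.13, 0, 1]]}}

```text
t: 70.5
tool_pos: [0.4328, -0.2657, 0.1987]
tool_rot: [2.24, 2.2, 0.0]
contact_force: [-0.3, -0.2, 0.7]
opening: 0.0851
```

Emit:
{"fn": "jog_arm", "kwargs": {"deltas": [[0, 0, 0, -2.4, -1.13, 0, 1], [0, 0, 0, -2.4, -1.13, 0, 1], [0, 0, 0, -2.4, -1.13, 0, 1], [0, 0, 0, -2.4, -1.13, 0, 1], [0, 0, 0, -2.4, -1.13, 0, 1], [0, 0, 0, -2.4, -1.13, 0, 1], [0, 0, 0, -2.4, -1.13, 0, 1], [0, 0, 0, -2.4, -1.13, 0, 1], [0, 0, 0, -2.4, -1.13, 0, 1], [0, 0, 0, -2.4, -1.13, 0, 1], [0, 0, 0, 0, 0, 0, 1], [0, 0, 0, 0, 0, 0, 1]]}}

```text
t: 71.5
tool_pos: [0.3154, -0.5034, 0.1983]
tool_rot: [2.243, 2.198, -0.0]
contact_force: [-0.0, 0.3, -0.0]
opening: 0.0855
```

```bash
python3 - <<'E'
from h import *
np.set_printoptions(precision=4,suppress=True)
b,d=grab("top","t8"); W=xyz("top",d); s,_=grab("side","s8")
dep(W,"housing",240,169,20,.027,.032);dep(W,"bar",174,207,32,.0195,.028); dep(W,"carriage",414,201,26,.0275,.036)
dep(W,"motor",298,168,14,.045,.055);dep(W,"nut",348,173,12,.03,.045)
cs=[(s,268,255),(s,337,140),(b,240,169),(b,414,201),(b,174,207),(b,348,173)]
t=[cv2.resize(i[v-23:v+23,u-23:u+23],(250,250),interpolation=cv2.INTER_CUBIC) for i,u,v in cs]
cv2.imwrite("pics/v13.png",np.vstack([np.hstack(t[:3]),np.hstack(t[3:])]))
E
```

```text
housing 242 [0.6442 0.1667 0.0295] [ 0.6441  0.1663 61.8696 59.9704 89.8761] pca yaw 33.9
bar 340 [0.5302 0.3738 0.0222] [  0.5301   0.374  118.9335  34.4249 -18.8067] pca yaw -18.8
carriage 376 [ 0.5334 -0.3718  0.0298] [ 0.534  -0.3717 89.2979 53.4594  2.0881] pca yaw 1.4
motor 156 [ 0.6436 -0.0111  0.0478] [ 0.6431 -0.0111 40.3189 39.7203 -1.3655] pca yaw 53.2
nut 40 [ 0.6238 -0.1674  0.0367] [ 0.6234 -0.1678 19.6323 18.9357 46.465 ] pca yaw -83.2
```

All five parts measure within about 1 mm of their outlines. The gripper is clear and nothing is touched, so I'm handing in.

```bash
python3 -c "
from station import ctrl
print(ctrl.finish_job())"
```

```text
the job is handed in; nothing more can be done
None
```

I took both stacks apart, set all five parts upright on their own tiles, and handed the job in at about 72 s of the 141 s allowed. No verdict was reported.

**Order:** nut, cross bar, carriage, motor, then housing. The red blocks, the small motor and the small disc were left where they stood.

**Corrections:** The nut first landed about 5 mm off its outline, so I gripped it again and re-centred it. After the first pass the carriage was about 1.7 mm off and the housing about 1.5 mm. I squared both up by closing the jaws at the corrected centre.

**Last check** (top-camera depth, after the arm had moved clear):

| Part | Offset from outline |
|---|---|
| Housing | 0.5–0.8 mm |
| Cross bar | about 0.5 mm, turned within 0.3° |
| Carriage | about 0.5 mm, turned within 0.5° |
| Motor | about 0.5 mm, turn agreeing within about 0.5° |
| Nut | about 1.0–1.5 mm; an earlier colour check gave 0.4 mm |

- **Disagreements:** Camera and robot positions differed by about 2–4 mm. I compensated by always measuring each part against its tile in the same camera. The two cameras disagreed by about 1–1.5 mm on some tile centres.
- **Not seen:** The final combined picture could not be viewed because the 16-picture limit was reached. The state after the last two nudges is confirmed by numbers only.

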